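# Shut the suction gate and hold the dust-box flap at its index

### The arm

A 7-joint arm with a two-finger parallel gripper is mounted at the origin on the work surface. World frame = base frame: x ahead of the robot, y to its left, z up, the work surface at z = 0. Lengths are in m, angles in rad, forces in N, time in s.
With the tool pointing down it reaches from about 0.4 to 0.85 m from the base axis. Payload 10.4 kg.
Tool frame: the origin (TCP) lies at the very end of the fingers, on their centre line; the grasp point (between the pads) lies 19 mm behind it; z points along the fingers, y is the line along which they close (so a half turn about z gives the same grasp; the last joint's range is limited). The gripper opens to 85 mm and grips with 20 to 120 N. Pads are 22 mm wide; open, the fingers measure 114 mm over their backs; the gripper's body (76 mm by 85 mm) begins 54 mm behind the grasp point. The pads swing forward as they close: fully open they stand 13 mm farther back than shut.
Start: joints at [-1.237, 0.332, -0.065, 1.46, 0.022, 1.35, -0.088], TCP at [0.218, 0.586, 0.231] pointing down, gripper open.
Joint ranges: [-2.6, 2.6], [-0.5, 2.12], [-1.47, 1.34], [0.16, 2.42], [-1.27, 4.41], [0.06, 2.06], [-2.6, 2.6]. Speed limits (rad/s): [2.22, 2.22, 2.79, 2.79, 3.14, 3.14, 3.14].

### API

Orientations are given as a unit quaternion [x, y, z, w].
In Python, from workcell import * gives the robot as it stands.
- The arm moves only by the tool step_arm, never from a script. Its argument "commands" is one flat list of numbers, 7 for each row, row after row: the finger opening in mm, from 0 to 85.4, then the shift along the world's x, y, z as a fraction of full scale, then the turn, a rotation vector about the world's x, y, z as a fraction of full scale. A call has exactly 10 rows; each row is the pose to reach, as a shift and turn from the pose commanded when the call began, turning the shorter way round; what a row does not reach only later rows make up. Full scale, the value 1, is 0.6 m for a shift and pi rad for a turn. A row lasts 1/8 s, in which the tool goes at most 62.5 mm and 10.7 degrees, less where a joint would pass 70% of its speed; a pose out of reach is approached as far as the arm can. A call with a number of a shift or a turn outside -1 to 1 is refused whole. A call with a gripper value outside its range is refused whole. The fingers move at their own pace and stop on an object; "squeeze" is the grip in N (left out, the last holds). Time passes only in rows, so rows that repeat a pose let the fingers close, or fill a call up. It gives the time, the measured TCP pose, the force, the opening and the grip force at its end, in the units of the state.
- get_obs(): the state, without advancing time (a new reading comes with each control period).
- camera(name): name is "scene" or "top" or "wrist"; returns the picture (480x640x3 uint8, red, green, blue); there is no depth.
- camera_params(name): a dict with "mtx" (3x3 intrinsics, pixels), "dist" ([k1, k2, p1, p2, k3] as OpenCV has them; the pictures are not rectified), "extrinsics" (4x4, takes a point from world to camera coordinates); the wrist camera has in their place "tool_from_camera" (4x4, takes a point from camera to tool coordinates, whose origin is the TCP and whose axes are the flange's). Camera axes: x right, y down, z forward; pixel columns grow to the right and rows downward; lengths in m; the calibration is good to about 2 mm. A picture is of the moment at which its call begins: read the wrist's pose just before it. camera_params takes no time and is no camera call.
- hand_in(): hands the job in; it is judged then, once.
The state is a dict: "clock": time; "joint_pos": joint angles; "joint_velocities": joint speeds; "tau": joint torques, N m; "position": TCP position; "ee_rot": TCP orientation; "ft_force": force on the tool from outside, world axes, zero at the start; "torque": the same for the moment, N m; "grip_width": opening from 0.0 (shut) to 1.0 (fully open); "grasp_force": force on a finger pad.
Only numpy, scipy, OpenCV 4.12 (cv2) and the standard library are available. Lean on these libraries where they do the work, as an engineer would, in place of code of your own. Each camera call takes 0.05 s, during which the arm holds its last target. There are 200 camera calls.

### The job

There are loose stones in the dust box: first push the suction gate on its side shut until it clicks home, with the flap still down, so that nothing is drawn off. Then lift the clear flap until the pin on its edge stands at the brass index on the quadrant, and finish still holding it there so that I can pick the stones out. Leave the index as it is set and everything else on the bench where it lies.

Things in the scene. Friction and masses are not known exactly. Their poses are not given: they have to be found in the camera images.
- dust_box: White sheet-metal dust box fixed to the bench, 280 mm deep (x) by 320 mm wide (y), front wall 125 mm high, rear deck 200 mm high. Origin on the bench under the box's centre; x points from its front (robot's side) to its rear, y to its left (quadrant's side), z up; turned by up to 0.2 rad. A 60 mm suction pipe leaves its right side and turns down into the bench.
- gate_slot (a point): Middle of the front face of the aluminium gate housing in the suction pipe, 235 mm right of the box's middle. The housing is 24 mm thick (along the box's y), 96 mm long (x), its top 132 mm above the bench, with a spring plunger on it up to 145 mm, 13 mm behind this face. Axes as dust_box.
- gate (a joint): Slide of the flat steel gate blade through its housing, m. 0 = pulled right out towards the box's front (suction open); it grows as the blade is pushed along the box's +x. At 0.062 a spring ball drops into a notch of the blade and holds it (shut, clicked home); a hard stop follows at 0.063; pulling it out again takes 6 N. It drags with about 2 N; a push of 6 to 15 N is plenty.
- gate_push (a point): Centre of the front face of the gate's push plate: an upright steel plate across the blade's front end, 40 mm wide (along the box's y), 72 mm high (48 to 120 mm above the bench) and 6 mm thick. This point is 84 mm above the bench and faces the box's -x; with the gate shut it lies 26 mm in front of the housing. Axes as dust_box.
- flap (a joint): Hinge angle of the flap (a clear sheet in an aluminium frame, 310 mm wide, 227 mm from hinge to front edge, 0.3 to 0.6 kg), rad. 0 = lying shut on the box, sloping down to the front at 0.359 rad below level; it grows as the front edge is lifted, to a stop at 1.35. Nothing stays it: let go, it falls shut. Lifting takes 1 to 4 N at the grip.
- flap_grip (a point): Middle of the free part of the flap's grip: a black round bar, 18 mm diameter, sticking 54 mm straight out of the middle of the flap's front edge, in line with the sheet, free all round. On the bar's axis, 30 mm out from the edge, 256.5 mm from the hinge line. -x points from the hinge out along the bar, y along the hinge. Flap shut: 40 mm in front of the box's front wall, 115 mm above the bench.
- flap_hinge (a point): Middle of the flap's hinge line, 205 mm above the bench, 60 mm behind the box's origin along its x. Axes as dust_box; the flap turns about y.
- flap_pin (a point): The thin dark pin on the flap's left edge that is read against the index: 122 mm from the hinge line, 176 mm to the left of the flap's middle.
- index (a joint): Setting of the brass index clamp on the quadrant, rad, on the same scale as flap: the flap stands at the index when the two values are equal. Between 0.40 and 0.85. It is clamped, not to be moved.
- index_tip (a point): The place where the flap's pin stands when it is at the index: at the point of the brass clamp (28 by 14 by 16 mm, with a thumbscrew) on the upright aluminium quadrant at the box's left side. 122 mm from the hinge line; its -x axis points from the hinge along the wanted flap direction.
- jar_a: Low clear round stone jar, 42 mm in diameter, 24 mm high, on the bench in front of the box. Origin under its centre. Not to be disturbed.
- jar_b: Another such jar in front of the box. Not to be disturbed.
- jar_c: Another such jar, on the rear deck of the box. Not to be disturbed.
- tweezers: Steel tweezers, 120 mm long, 8 mm high, lying in front of the gate. Origin under the middle. Not to be disturbed.
- ring_clamp: Wooden ring clamp, 145 mm long, 20 mm high, lying left of the box. Origin under the middle. Not to be disturbed.
- spool: Small wooden spool, 32 mm in diameter, 50 mm high, standing to the right of the gate. Origin under its centre. Not to be disturbed.
- mug: White mug, 82 mm in diameter, 85 mm high, right of the suction pipe. Origin under its centre. Not to be disturbed.
- brush: Small hand brush, 160 mm long, lying left in front of the box. Not to be disturbed.

How it is judged:
By the outcome, as a careful person would: the job done as asked, in the order asked, and still so for the second after the job is handed in, while the arm keeps its last pose, push and grip.
It also fails if it takes over 61 s, if anything falls off the work surface, if the arm or the gripper's body presses on something with over 40 N, if the wrist force passes 120 N, or if a joint passes its speed limit or range.

## Working session

There is one attempt and no reset: what is moved stays moved. The work goes in short steps, Python scripts to look and compute and a tool call to move; the robot and the scene stay as the last step left them, time stands still between calls to the robot, and variables do not carry over. Pictures are saved under pics/ and viewed, at most 10 in all, crops included, and the job is handed in when it is done.

Besides the shell and the picture viewer there is one more tool, called after "Request:" as name(argument=value, ...), one argument or row to a line, values as JSON. step_arm: Moves the arm, as the interface text tells. Its arguments: {"type":"object","properties":{"commands":{"type":"array","items":{"type":"number"}},"squeeze":{"type":"number"}},"required":["commands"]}

```bash
mkdir -p pics; python3 - <<'E'
from workcell import *
import cv2,numpy as np
o=get_obs();print(o)
for n in("scene","top"):
    im=camera(n);cv2.imwrite(f"pics/{n}0.png",im[:,:,::-1])
    p=camera_params(n);print(n,p["mtx"].tolist(),p["dist"],np.round(p["extrinsics"],4).tolist())
print(camera_params("wrist"))
E
```

```text
{'clock': 0.0, 'joint_pos': array([-1.23662642,  0.33287805, -0.06469984,  1.46094233,  0.02158079,
        1.34988759, -0.08851715]), 'joint_velocities': array([ 0.00126768, -0.00077184,  0.00059823, -0.00221988, -0.00100156,
        0.00381488,  0.00034327]), 'tau': array([ 3.42415151e-04, -6.25443149e+01,  4.94678027e-02, -3.91608882e+01,
        1.62335444e-02,  9.82636178e-03,  2.98119357e-05]), 'position': array([0.21814951, 0.58529459, 0.23051158]), 'ee_rot': array([ 1.77440593e-01,  9.84131257e-01, -7.02874552e-04, -1.02945305e-04]), 'ft_force': array([-1.08561956,  0.8486754 , -0.16411423]), 'torque': array([-0.02902405,  0.02585392,  0.04031282]), 'grasp_force': 0.0, 'grip_width': 0.9998207827498432}
scene [[610.89086264643, 0.0, 319.29401002302757], [0.0, 610.89086264643, 236.43336179642344], [0.0, 0.0, 1.0]] [0.01098149 0.         0.         0.         0.        ] [[0.8826, 0.4701, -0.0062, -0.4958], [0.407, -0.7706, -0.4904, -0.1805], [-0.2354, 0.4303, -0.8714, 1.5359], [0.0, 0.0, 0.0, 1.0]]
top [[511.7409138688831, 0.0, 317.79645950563315], [0.0, 511.7409138688831, 232.80332341571614], [0.0, 0.0, 1.0]] [0.03977823 0.         0.         0.         0.        ] [[0.0147, -0.9998, -0.0116, -0.0042], [-0.9988, -0.0141, -0.0476, 0.5654], [0.0474, 0.0123, -0.9988, 1.3285], [0.0, 0.0, 0.0, 1.0]]
{'mtx': array([[424.07383613,   0.        , 324.73645257],
       [  0.        , 424.07383613, 250.110178  ],
       [  0.        ,   0.        ,   1.        ]]), 'dist': array([0.01815787, 0.        , 0.        , 0.        , 0.        ]), 'tool_from_camera': array([[ 3.03875626e-04, -9.62673126e-01, -2.70666510e-01,
         6.87733555e-02],
       [ 9.99999940e-01,  3.37124904e-04, -7.63503282e-05,
        -3.73781766e-04],
       [ 1.64748830e-04, -2.70666471e-01,  9.62673171e-01,
        -1.42225241e-01],
       [ 0.00000000e+00,  0.00000000e+00,  0.00000000e+00,
         1.00000000e+00]])}
```

View pics/scene0.png

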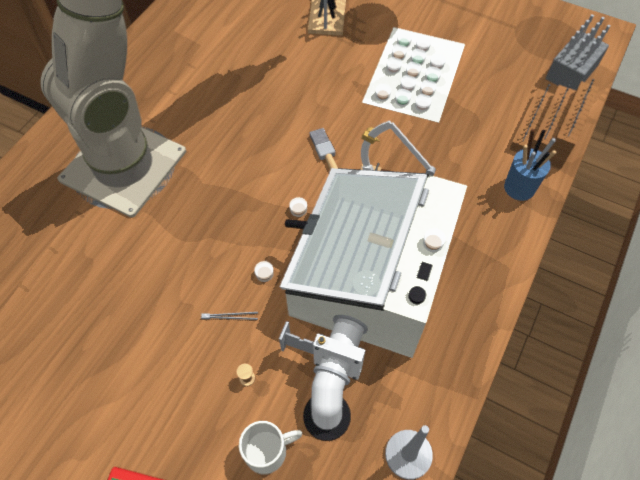

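View pics/top0.png

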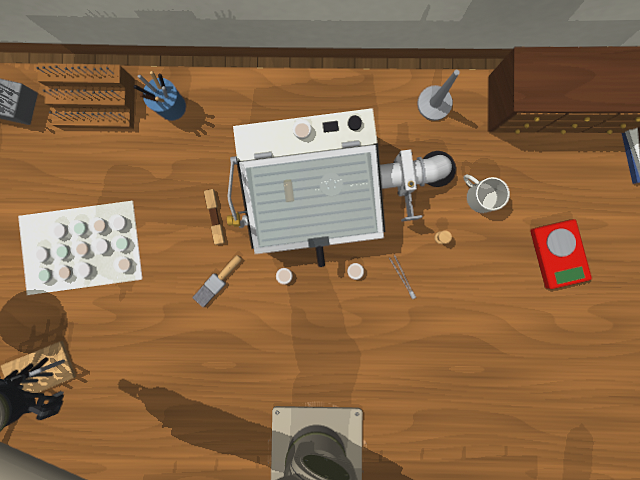

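The overview shows the box with its grip bar at scene (288..320, 223) and top (321,265)–(318,240). The gate plate is at scene (285,335) and top (413,218), and the brass index at scene (368,135) and top (238,220). I'll zoom in on the gate and index.

```bash
cat >h.py <<'E'
import cv2,numpy as np
from workcell import *
from scipy.spatial.transform import Rotation as R
def ray(n,uv,pose=None):
    p=camera_params(n)
    d=np.append(cv2.undistortPoints(np.array([[uv]],float),p["mtx"],p["dist"])[0,0],1)
    if n=="wrist":
        T=np.eye(4);T[:3,:3]=R.from_quat(pose[1]).as_matrix();T[:3,3]=pose[0];T=T@p["tool_from_camera"]
    else: T=np.linalg.inv(p["extrinsics"])
    d=T[:3,:3]@d; return T[:3,3],d/np.linalg.norm(d)
def plane(r,z): return r[0]+r[1]*(z-r[0][2])/r[1][2]
def tri(*rs):
    A=sum(np.eye(3)-np.outer(d,d) for o,d in rs);b=sum((np.eye(3)-np.outer(d,d))@o for o,d in rs)
    x=np.linalg.solve(A,b);return x,[np.linalg.norm(np.cross(x-o,d)) for o,d in rs]
E
python3 - <<'E'
import cv2,numpy as np
s=cv2.imread("pics/scene0.png");t=cv2.imread("pics/top0.png")
def c(i,x,y):return cv2.resize(i[y:y+75,x:x+100],(400,300),interpolation=cv2.INTER_CUBIC)
cv2.imwrite("pics/c1.png",np.vstack([np.hstack([c(s,270,310),c(s,345,110)]),np.hstack([c(t,380,145),c(t,215,165)])]))
for n,i,(x0,x1,y0,y1) in(("s",s,(275,325,205,240)),("t",t,(300,335,232,272))):
    m=(i[y0:y1,x0:x1].max(2)<60).astype('uint8')
    k,l,st,ce=cv2.connectedComponentsWithStats(m)
    j=1+np.argmax(st[1:,4]);ys,xs=np.where(l==j);pts=np.c_[xs+x0,ys+y0].astype('float32')
    print(n,st[j],cv2.minAreaRect(pts)); 
    for yy in range(y0,y1): print(yy,''.join('#' if v else '.' for v in m[yy-y0]))
E
```

```text
s [ 10  15  22   9 150] ((295.3762512207031, 223.7376251220703), (20.99528694152832, 7.562282562255859), 5.710592269897461)
205 ..................................................
206 ..................................................
207 ..................................................
208 ..................................................
209 ..................................................
210 ..................................................
211 ..................................................
212 ..................................................
213 ..................................................
214 ..................................................
215 ..................................................
216 ..................................................
217 ..................................................
218 ..................................................
219 ..................................................
220 ...........###########............................
221 ...........#####################..................
222 ..........######################.....
[... 1973 characters left out ...]
.########...........
255 ................########...........
256 .................#######...........
257 .................#######...........
258 .................#######...........
259 .................########..........
260 .................########..........
261 .................########..........
262 ..................#######..........
263 ..................#######..........
264 ..................#######..........
265 ..................#######..........
266 ...................###.............
267 ...................................
268 ...................................
269 ...................................
270 ...................................
271 ...................................
```

View pics/c1.png

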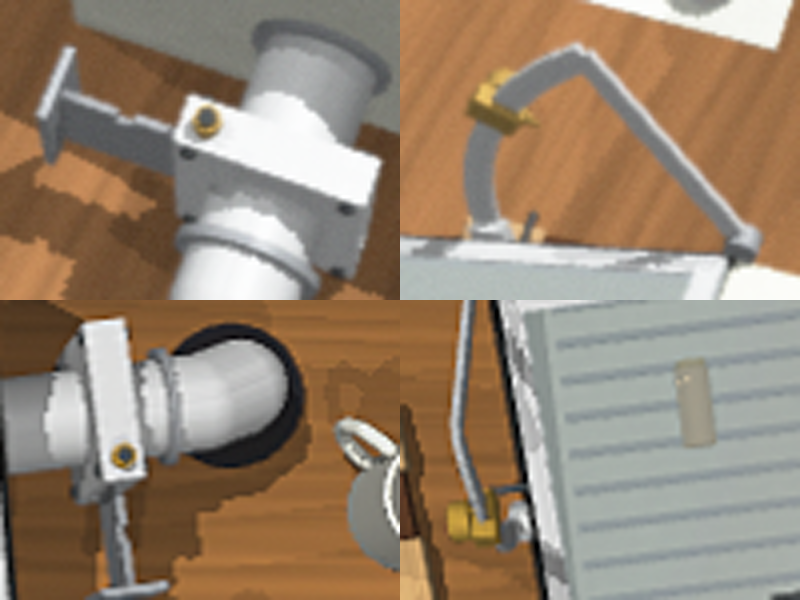

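The plate's top edge runs scene ~(280.5,338)–(287.5,322) and top ~(404,219)–(422,217). The brass tip is at scene ~(379.5,140.5), and the pin shows at top ~(242,212). Next I'll compute the box frame from these.

```bash
python3 - <<'E'
from h import *
np.set_printoptions(precision=4,suppress=True)
# deck rear corners and white-mask corners
t=cv2.imread("pics/top0.png");s=cv2.imread("pics/scene0.png")
for n,i,(x0,x1,y0,y1) in(("top",t,(225,390,100,165)),("scene",s,(380,475,165,360))):
    m=(i[y0:y1,x0:x1].min(2)>(215 if n=="top" else 200)).astype('uint8')
    m=cv2.morphologyEx(m,cv2.MORPH_CLOSE,np.ones((9,9)));m=cv2.morphologyEx(m,cv2.MORPH_OPEN,np.ones((9,9)))
    c=max(cv2.findContours(m,0,2)[0],key=cv2.contourArea)
    print(n,cv2.contourArea(c),(cv2.approxPolyDP(c,4,True)[:,0]+[x0,y0]).tolist())
a,b=plane(ray("top",(234,126)),.2),plane(ray("top",(373.5,109)),.2)
print("deck rear",a,b,np.linalg.norm(a-b),"yaw",np.arctan2(*(a-b)[:2][::1]*[-1,1]))
for l,tu,su in(("bartip",(321.6,266),(285.5,223)),("barmid",(319.9,256),(295.4,223.5)),("plateL",(404,219),(280.5+7,322)),("plateR",(422,217),(280.5,338)),("platec",(413,218),(284,330)),("indextip",(239.3,218.7),(379.5,140.5)),
  ("plunger",(411.2,183.7),(322,339.5))):
    print(l,*tri(ray("top",tu),ray("scene",su)))
for u in((404,219),(413,218),(422,217)):print(plane(ray("top",u),.12))
E
```

```text
top 4446.0 [[374, 143], [362, 143], [360, 131], [347, 127], [347, 113], [339, 113], [337, 132], [322, 131], [322, 116], [308, 117], [307, 140], [296, 138], [295, 119], [234, 126], [240, 164], [298, 164], [299, 159], [374, 151]]
scene 6593.5 [[416, 174], [386, 270], [380, 273], [380, 308], [426, 320], [428, 304], [409, 305], [406, 293], [417, 286], [418, 266], [430, 263], [425, 297], [433, 297], [464, 185]]
deck rear [0.7973 0.1961 0.2   ] [ 0.8402 -0.1209  0.2   ] 0.31986399854642644 yaw 0.13423135050959986
bartip [ 0.4813 -0.0069  0.1016] [np.float64(0.0012924111704284676), np.float64(0.00129241117042847)]
barmid [ 0.505  -0.0029  0.1123] [np.float64(0.0006023534851421939), np.float64(0.0006023534851420318)]
plateL [ 0.5989 -0.206   0.1056] [np.float64(0.0015159082587916854), np.float64(0.001515908258791462)]
plateR [ 0.6048 -0.2461  0.1186] [np.float64(0.003282869493387663), np.float64(0.003282869493387898)]
platec [ 0.6018 -0.2262  0.112 ] [np.float64(0.0023775145754360246), np.float64(0.0023775145754358867)]
indextip [0.594  0.1792 0.2436] [np.float64(0.013011978907478723), np.float64(0.013011978907478695)]
plunger [ 0.6815 -0.2169  0.1384] [np.float64(0.0023006667197719845), np.float64(0.0023006667197719233)]
[ 0.5965 -0.2046  0.12  ]
[ 0.5992 -0.2262  0.12  ]
[ 0.6019 -0.2477  0.12  ]
```

```bash
cat >>h.py <<'E'
yaw=.134;X=np.array([np.cos(yaw),np.sin(yaw),0]);Y=np.array([-X[1],X[0],0]);Z=np.array([0,0,1.])
O=np.array([.680,.0189,0]);B=np.array([X,Y,Z])
def tobox(p):return B@(p-O)
def toworld(b):return O+B.T@np.array(b,float)
def onside(r,yb):
    o,d=tobox(r[0]),B@r[1];return o+d*(yb-o[1])/d[1]
def ang(b):  # flap angle of box point about hinge, radius
    v=b-[.06,0,.205];return np.arctan2(v[2],-v[0])+.359,np.hypot(v[0],v[2])
E
python3 - <<'E'
from h import *
np.set_printoptions(precision=4,suppress=True)
for u in((379.5,140.5),(377,139)):
  for y in(.170,.176,.182):
    b=onside(ray("scene",u),y);print(u,y,b,ang(b))
b=onside(ray("scene",(378.3,166)),.17);print("pin",b,ang(b))
for p in([.505,-.0029,.1123],[.6815,-.2169,.1384],[.5992,-.2262,.12]):print(tobox(np.array(p)))
print(toworld([-.18,0,.115]),toworld([-.165,-.235,.085]))
E
```

```text
(379.5, 140.5) 0.17 [-0.0508  0.17    0.2522] (np.float64(0.7619728320680761), np.float64(0.12044001168782609))
(379.5, 140.5) 0.176 [-0.0521  0.176   0.2445] (np.float64(0.6982573121106492), np.float64(0.11882802493872746))
(379.5, 140.5) 0.182 [-0.0533  0.182   0.2369] (np.float64(0.6330622607094447), np.float64(0.11771049814074103))
(377, 139) 0.17 [-0.0564  0.17    0.2547] (np.float64(0.7627098044703605), np.float64(0.12652459085371495))
(377, 139) 0.176 [-0.0577  0.176   0.247 ] (np.float64(0.7021326131034314), np.float64(0.12494210911329408))
(377, 139) 0.182 [-0.059   0.182   0.2394] (np.float64(0.6402349897231181), np.float64(0.12382884143457996))
pin [-0.0463  0.17    0.1661] (np.float64(0.007838574801866338), np.float64(0.11322418543619718))
[-0.1763  0.0018  0.1123]
[-0.03   -0.2339  0.1384]
[-0.1128 -0.2321  0.12  ]
[ 0.5016 -0.0051  0.115 ] [ 0.5479 -0.236   0.085 ]
```

Request:
step_arm(
  commands=[0, 0.42, -0.64, 0, 0, 0, -0.42, 0, 0.42, -0.64, 0, 0, 0, -0.42, 0, 0.42, -0.64, 0, 0, 0, -0.42, 0, 0.42, -0.64, 0, 0, 0, -0.42, 0, 0.42, -0.64, 0, 0, 0, -0.42, 0, 0.42, -0.64, 0, 0, 0, -0.42, 0, 0.42, -0.64, 0, 0, 0, -0.42, 0, 0.42, -0.64, 0, 0, 0, -0.42, 0, 0.42, -0.64, 0, 0, 0, -0.42, 0, 0.42, -0.64, 0, 0, 0, -0.42],
)

```text
clock: 1.35
position: [0.4696, 0.2027, 0.2311]
ee_rot: [0.743, 0.669, -0.0, -0.0]
ft_force: [0.2, 1.0, -0.9]
grip_width: -0.001
grasp_force: 0.0
```

Request:
step_arm(
  commands=[0, 0.13, -0.731, 0, 0, 0, -0.424, 0, 0.13, -0.731, 0, 0, 0, -0.424, 0, 0.13, -0.731, 0, 0, 0, -0.424, 0, 0.13, -0.731, 0, 0, 0, -0.424, 0, 0.13, -0.731, 0, 0, 0, -0.424, 0, 0.13, -0.731, 0, 0, 0, -0.424, 0, 0.13, -0.731, 0, 0, 0, -0.424, 0, 0.13, -0.731, 0, 0, 0, -0.424, 0, 0.13, -0.731, 0, 0, 0, -0.424, 0, 0.13, -0.731, 0, 0, 0, -0.424],
)

```text
clock: 2.6
position: [0.5489, -0.2344, 0.2311]
ee_rot: [0.998, 0.069, 0.0, -0.001]
ft_force: [-0.6, 0.6, -0.0]
grip_width: -0.002
grasp_force: 0.0
```

```bash
python3 - <<'E'
from h import *
o=get_obs();print(o["position"],o["ee_rot"],o["joint_pos"],R.from_quat(o["ee_rot"]).as_matrix().round(3).tolist())
cv2.imwrite("pics/w1.png",camera("wrist")[:,:,::-1])
E
```

```text
[ 0.54890621 -0.23435566  0.23113919] [ 9.97627257e-01  6.88436851e-02  1.99633803e-05 -6.34596607e-04] [-0.29985753  0.32983578  0.78937501  1.57508369 -0.23975896  1.33716372
 -0.91449972] [[0.991, 0.137, -0.0], [0.137, -0.991, 0.001], [0.0, -0.001, -1.0]]
```

View pics/w1.png

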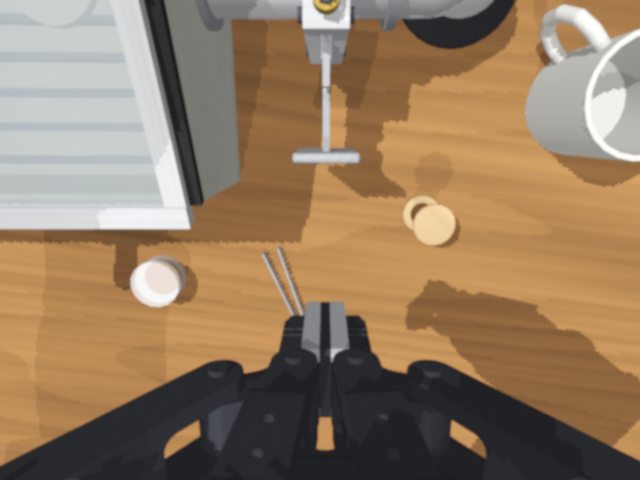

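The wrist view shows the plate's top edge at (293–360, ~156), centred at 326. The fingers, at column 325, line up with it.

```bash
python3 - <<'E'
from h import *
o=get_obs();P=(o["position"],o["ee_rot"])
for u in((293,157),(326,151),(326,162),(360,157)):print(tobox(plane(ray("wrist",u,P),.12)).round(4))
for u in((326,3),(303,28),(350,28)):print("hous",tobox(plane(ray("wrist",u,P),.132 if u[1]>5 else .145)).round(4))
print("tcp",tobox(o["position"]))
E
```

```text
[-0.1104 -0.2151  0.12  ]
[-0.1069 -0.2344  0.12  ]
[-0.1132 -0.2344  0.12  ]
[-0.1102 -0.2542  0.12  ]
hous [-0.037 -0.234  0.145]
hous [-0.045  -0.2222  0.132 ]
hous [-0.0449 -0.2464  0.132 ]
tcp [-0.16381727 -0.23365802  0.23131072]
```

Request:
step_arm(
  commands=[0, 0, 0, -0.1, 0, 0, 0, 0, 0, 0, -0.2, 0, 0, 0, 0, 0, 0, -0.247, 0, 0, 0, 0, 0, 0, -0.247, 0, 0, 0, 0, 0.02, 0.003, -0.247, 0, 0, 0, 0, 0.04, 0.005, -0.247, 0, 0, 0, 0, 0.06, 0.008, -0.247, 0, 0, 0, 0, 0.07, 0.009, -0.247, 0, 0, 0, 0, 0.08, 0.011, -0.247, 0, 0, 0, 0, 0.08, 0.011, -0.247, 0, 0, 0],
)

```text
clock: 3.9
position: [0.5969, -0.2303, 0.0831]
ee_rot: [0.998, 0.067, 0.0, 0.0]
ft_force: [0.2, 1.1, 0.2]
grip_width: -0.001
grasp_force: 0.0
```

Request:
step_arm(
  commands=[0, 0.006, 0.001, 0, 0, 0, 0, 0, 0.012, 0.002, 0, 0, 0, 0, 0, 0.018, 0.003, 0, 0, 0, 0, 0, 0.024, 0.004, 0, 0, 0, 0, 0, 0.028, 0.004, 0, 0, 0, 0, 0, 0.032, 0.005, 0, 0, 0, 0, 0, 0.036, 0.005, 0, 0, 0, 0, 0, 0.04, 0.006, 0, 0, 0, 0, 0, 0.04, 0.006, 0, 0, 0, 0, 0, 0.04, 0.006, 0, 0, 0],
)

```text
invalid input
```

```bash
python3 - <<'E'
from h import *
o=get_obs();P=(o["position"],o["ee_rot"]);print(tobox(P[0]),o["ft_force"])
w=camera("wrist")[:,:,::-1];s=camera("scene")[:,:,::-1]
cv2.imwrite("pics/c2.png",np.hstack([cv2.resize(w,(400,300)),cv2.resize(s[305:380,265:365],(400,300),interpolation=cv2.INTER_CUBIC)]))
E
```

```text
[-0.11567881 -0.23584828  0.08309006] [0.18375421 1.0965776  0.24528127]
```

View pics/c2.png

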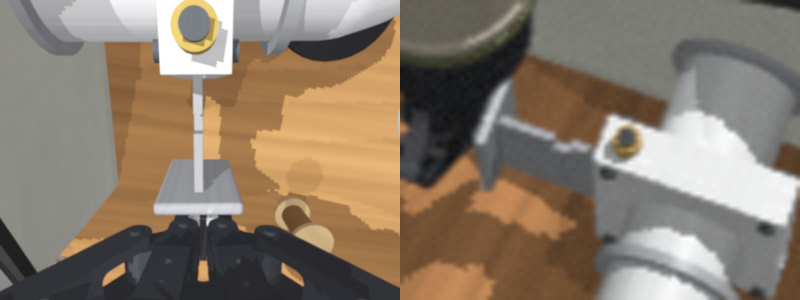

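The plate is right in front of the fingers and not yet moved. The previous call was refused because of a miscount, so I'm resending it.

Request:
step_arm(
  commands=[0, 0.006, 0.001, 0, 0, 0, 0, 0, 0.012, 0.002, 0, 0, 0, 0, 0, 0.018, 0.003, 0, 0, 0, 0, 0, 0.024, 0.003, 0, 0, 0, 0, 0, 0.028, 0.004, 0, 0, 0, 0, 0, 0.032, 0.004, 0, 0, 0, 0, 0, 0.036, 0.005, 0, 0, 0, 0, 0, 0.04, 0.005, 0, 0, 0, 0, 0, 0.04, 0.005, 0, 0, 0, 0, 0, 0.04, 0.005, 0, 0, 0, 0],
)

```text
clock: 5.25
position: [0.6209, -0.2268, 0.0832]
ee_rot: [0.998, 0.067, 0.001, -0.0]
ft_force: [-0.4, -0.7, 0.3]
grip_width: 0.002
grasp_force: 0.0
```

Request:
step_arm(
  commands=[0, 0.002, 0, 0, 0, 0, 0, 0, 0.004, 0.001, 0, 0, 0, 0, 0, 0.006, 0.001, 0, 0, 0, 0, 0, 0.008, 0.001, 0, 0, 0, 0, 0, 0.01, 0.001, 0, 0, 0, 0, 0, 0.012, 0.002, 0, 0, 0, 0, 0, 0.014, 0.002, 0, 0, 0, 0, 0, 0.016, 0.002, 0, 0, 0, 0, 0, 0.016, 0.002, 0, 0, 0, 0, 0, 0.016, 0.002, 0, 0, 0, 0],
)

```text
clock: 6.5
position: [0.6302, -0.2263, 0.0834]
ee_rot: [0.998, 0.067, 0.0, 0.0]
ft_force: [0.3, -1.1, 0.6]
grip_width: -0.0
grasp_force: 0.0
```

```bash
python3 - <<'E'
from h import *
o=get_obs();P=(o["position"],o["ee_rot"]);print(tobox(P[0]),o["ft_force"])
w=camera("wrist")[:,:,::-1];s=camera("scene")[:,:,::-1]
cv2.imwrite("pics/c3.png",np.hstack([cv2.resize(w,(400,300)),cv2.resize(s[305:380,265:365],(400,300),interpolation=cv2.INTER_CUBIC)]))
E
```

```text
[-0.0820833  -0.2363815   0.08339078] [ 0.34664068 -1.06891133  0.60446885]
```

View pics/c3.png

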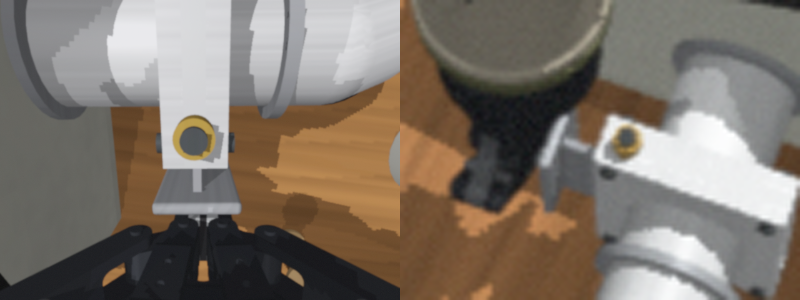

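The plate is being pushed along and stands about 25–35 mm in front of the housing. I'll push on slowly and watch the force.

```bash
python3 - <<'E'
from h import *
o=get_obs();P=(o["position"],o["ee_rot"])
for v,z in((325,.12),(341,.12),(269,.132)):print(tobox(plane(ray("wrist",(315,v),P),z)).round(4))
E
```

```text
[-0.0647 -0.2339  0.12  ]
[-0.0695 -0.2339  0.12  ]
[-0.0447 -0.2343  0.132 ]
```

Request:
step_arm(
  commands=[0, 0.001, 0, 0, 0, 0, 0, 0, 0.002, 0, 0, 0, 0, 0, 0, 0.003, 0, 0, 0, 0, 0, 0, 0.004, 0.001, 0, 0, 0, 0, 0, 0.005, 0.001, 0, 0, 0, 0, 0, 0.006, 0.001, 0, 0, 0, 0, 0, 0.007, 0.001, 0, 0, 0, 0, 0, 0.008, 0.001, 0, 0, 0, 0, 0, 0.008, 0.001, 0, 0, 0, 0, 0, 0.008, 0.001, 0, 0, 0, 0],
)

```text
clock: 7.85
position: [0.6319, -0.226, 0.0831]
ee_rot: [0.998, 0.066, -0.003, -0.001]
ft_force: [-15.7, 3.0, 10.7]
grip_width: -0.006
grasp_force: 8.0
```

Force rose to 16 N after 1.7 mm, so it is at the stop. I'll back off and verify.

Request:
step_arm(
  commands=[0, -0.02, -0.003, 0, 0, 0, 0, 0, -0.05, -0.007, 0, 0, 0, 0, 0, -0.08, -0.011, 0, 0, 0, 0, 0, -0.08, -0.011, 0.06, 0, 0, 0, 0, -0.08, -0.011, 0.15, 0, 0, 0, 0, -0.08, -0.011, 0.25, 0, 0, 0, 0, -0.08, -0.011, 0.25, 0, 0, 0, 0, -0.08, -0.011, 0.25, 0, 0, 0, 0, -0.08, -0.011, 0.25, 0, 0, 0, 0, -0.08, -0.011, 0.25, 0, 0, 0],
)

```text
clock: 9.1
position: [0.5863, -0.232, 0.232]
ee_rot: [0.998, 0.067, -0.001, -0.0]
ft_force: [-0.5, -0.2, -0.5]
grip_width: -0.002
grasp_force: 0.0
```

```bash
python3 - <<'E'
from h import *
o=get_obs();P=(o["position"],o["ee_rot"]);print(tobox(P[0]),o["ft_force"])
w=camera("wrist")[:,:,::-1];s=camera("scene")[:,:,::-1]
cv2.imwrite("pics/c4.png",np.hstack([cv2.resize(w[0:225,200:500],(400,300)),cv2.resize(s[305:380,265:365],(400,300),interpolation=cv2.INTER_CUBIC)]))
E
```

```text
[-0.12635454 -0.23608658  0.2320491 ] [-0.5410707  -0.22225019 -0.51571477]
```

View pics/c4.png

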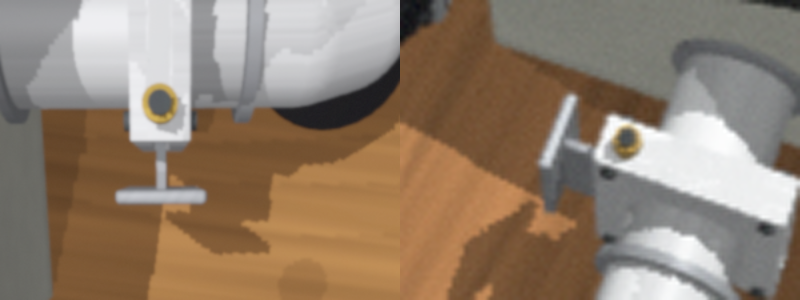

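```bash
python3 - <<'E'
from h import *
o=get_obs();P=(o["position"],o["ee_rot"])
for v,z in((143,.12),(152,.12),(105,.132),(78,.145)):print(tobox(plane(ray("wrist",(320,v),P),z)).round(4))
E
```

```text
[-0.065  -0.2338  0.12  ]
[-0.0701 -0.2338  0.12  ]
[-0.0447 -0.234   0.132 ]
[-0.0326 -0.2342  0.145 ]
```

Request:
step_arm(
  commands=[50, -0.06, 0.093, 0, 0, 0, 0, 50, -0.12, 0.186, 0, 0, 0, 0, 50, -0.182, 0.28, 0, 0.005, -0.04, 0, 50, -0.182, 0.372, 0, 0.01, -0.08, 0, 50, -0.182, 0.372, 0, 0.0153, -0.1132, 0, 50, -0.182, 0.372, -0.03, 0.0153, -0.1132, 0, 50, -0.182, 0.372, -0.06, 0.0153, -0.1132, 0, 50, -0.182, 0.372, -0.06, 0.0153, -0.1132, 0, 50, -0.182, 0.372, -0.06, 0.0153, -0.1132, 0, 50, -0.182, 0.372, -0.06, 0.0153, -0.1132, 0],
  squeeze=40,
)

```text
clock: 10.45
position: [0.4779, -0.009, 0.1978]
ee_rot: [0.982, 0.065, 0.178, -0.012]
ft_force: [-0.2, 0.1, -0.0]
grip_width: 0.585
grasp_force: 0.0
```

```bash
python3 - <<'E'
from h import *
o=get_obs();P=(o["position"],o["ee_rot"]);print(P,tobox(P[0]),o["ft_force"],o["joint_pos"].round(2),(B@R.from_quat(P[1]).as_matrix()).round(3).tolist())
w=camera("wrist")[:,:,::-1]
cv2.imwrite("pics/w2.png",w)
E
```

```text
(array([ 0.47792645, -0.0089969 ,  0.19783553]), array([ 0.98169534,  0.06539414,  0.17847424, -0.01203344])) [-0.20398906 -0.00064992  0.19783553] [-0.24280772  0.07013577 -0.00781432] [-0.71 -0.33  0.55  2.19  0.23  0.88 -1.7 ] [[0.936, -0.001, 0.352], [-0.001, -1.0, -0.0], [0.352, -0.0, -0.936]]
```

View pics/w2.png

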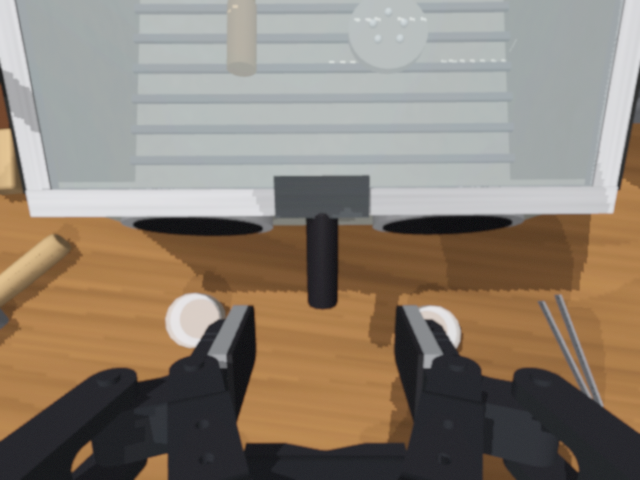

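The gate plate is about 25.4 mm in front of the housing, so it is home. The bar is centred between the fingers: column 322, from y=215 to 305.

```bash
python3 - <<'E'
from h import *
o=get_obs();P=(o["position"],o["ee_rot"])
x,e=tri(ray("wrist",(322,302),P),ray("top",(321.6,265.5)),ray("scene",(285.7,223)));print(tobox(x),e)
x,e=tri(ray("wrist",(322,302),P),ray("scene",(285.7,223)));print(tobox(x),e)
# expected bar tip: 24 mm beyond grip point
d=np.array([-np.cos(.359),0,-np.sin(.359)]);print(np.array([.06,0,.205])+d*(.2565+.024))
print(o["ft_force"])
# flap corners front at frame
for u in((30,216),(614,212)):print(tobox(plane(ray("wrist",u,P),.13)))
E
```

```text
[-0.19949344  0.00071445  0.10259389] [np.float64(6.0175242516015075e-05), np.float64(0.0009809524083340194), np.float64(0.0010157773202479998)]
[-0.19906687  0.00095681  0.10257277] [np.float64(0.0005263158864080317), np.float64(0.0005263158864080065)]
[-0.20261774  0.          0.10644965]
[-0.16537407  0.73938754 -0.10997478]
[-0.15277436  0.15579769  0.13      ]
[-0.15082707 -0.15478055  0.13      ]
```

Request:
step_arm(
  commands=[50, 0.013, 0.003, -0.042, 0, 0, 0, 50, 0.026, 0.005, -0.084, 0, 0, 0, 50, 0.039, 0.007, -0.126, 0, 0, 0, 50, 0.051, 0.009, -0.168, 0, 0, 0, 50, 0.051, 0.009, -0.168, 0, 0, 0, 50, 0.051, 0.009, -0.168, 0, 0, 0, 0, 0.051, 0.009, -0.168, 0, 0, 0, 0, 0.051, 0.009, -0.168, 0, 0, 0, 0, 0.051, 0.009, -0.168, 0, 0, 0, 0, 0.051, 0.009, -0.168, 0, 0, 0],
  squeeze=40,
)

```text
clock: 11.75
position: [0.5085, -0.0033, 0.0973]
ee_rot: [0.982, 0.065, 0.179, -0.013]
ft_force: [-6.5, 0.3, 9.1]
grip_width: 0.196
grasp_force: 38.7
```

Request:
step_arm(
  commands=[0, 0, 0, 0, 0, 0, 0, 0, 0, 0, 0, 0, 0, 0, 0, 0, 0, 0, 0, 0, 0, 0, 0, 0, 0, 0, 0, 0, 0, 0, 0, 0, 0, 0, 0, 0, 0, 0, 0, 0, 0, 0, 0, 0, 0, 0, 0, 0, 0, 0, 0, 0, 0, 0, 0, 0, 0, 0, 0, 0, 0, 0, 0, 0, 0, 0, 0, 0, 0, 0],
)

```text
clock: 13.0
position: [0.5084, -0.0033, 0.0972]
ee_rot: [0.982, 0.065, 0.179, -0.012]
ft_force: [-5.8, 0.6, 9.9]
grip_width: 0.195
grasp_force: 38.7
```

```bash
python3 - <<'E'
from h import *
np.set_printoptions(precision=4,suppress=True)
o=get_obs();P=(o["position"],o["ee_rot"]);M=B@R.from_quat(P[1]).as_matrix();t=tobox(P[0]);g=t-.019*M[:,2]
print("tcp",t,"grasp",g,ang(g),o["ft_force"],o["torque"],o["grip_width"],o["grasp_force"])
# arc waypoints, rigid rotation of tool about hinge
h=np.array([.06,0,.205])
for f in np.arange(.05,.76,.05):
    r=R.from_rotvec([0,f,0]).as_matrix();s=B.T@(h+r@(t-h)-t)/.6;w=B.T@[0,f,0]/np.pi
    print(f.round(3),s.round(3),w.round(4))
E
```

```text
tcp [-0.173   0.0009  0.0972] grasp [-0.1797  0.0009  0.115 ] (np.float64(-0.0001349361127920834), np.float64(0.25602532651644766)) [-5.7552  0.5593  9.8598] [0.0183 0.8391 0.0631] 0.19451616928320387 38.7189656496048
0.05 [-0.008 -0.001  0.02 ] [-0.0021  0.0158  0.    ]
0.1 [-0.016 -0.002  0.04 ] [-0.0043  0.0315  0.    ]
0.15 [-0.022 -0.003  0.06 ] [-0.0064  0.0473  0.    ]
0.2 [-0.028 -0.004  0.081] [-0.0085  0.0631  0.    ]
0.25 [-0.032 -0.004  0.102] [-0.0106  0.0789  0.    ]
0.3 [-0.035 -0.005  0.123] [-0.0128  0.0946  0.    ]
0.35 [-0.038 -0.005  0.144] [-0.0149  0.1104  0.    ]
0.4 [-0.039 -0.005  0.165] [-0.017   0.1262  0.    ]
0.45 [-0.039 -0.005  0.187] [-0.0191  0.142   0.    ]
0.5 [-0.038 -0.005  0.208] [-0.0213  0.1577  0.    ]
0.55 [-0.036 -0.005  0.229] [-0.0234  0.1735  0.    ]
0.6 [-0.033 -0.004  0.251] [-0.0255  0.1893  0.    ]
0.65 [-0.029 -0.004  0.272] [-0.0276  0.205   0.    ]
0.7 [-0.024 -0.003  0.292] [-0.0298  0.2208  0.    ]
0.75 [-0.018 -0.002  0.313] [-0.0319  0.2366  0.    ]
```

Request:
step_arm(
  commands=[0, -0.008, -0.001, 0.02, -0.0021, 0.0158, 0, 0, -0.016, -0.002, 0.04, -0.0043, 0.0315, 0, 0, -0.022, -0.003, 0.06, -0.0064, 0.0473, 0, 0, -0.028, -0.004, 0.081, -0.0085, 0.0631, 0, 0, -0.032, -0.004, 0.102, -0.0106, 0.0789, 0, 0, -0.035, -0.005, 0.123, -0.0128, 0.0946, 0, 0, -0.038, -0.005, 0.144, -0.0149, 0.1104, 0, 0, -0.039, -0.005, 0.165, -0.017, 0.1262, 0, 0, -0.039, -0.005, 0.187, -0.0191, 0.142, 0, 0, -0.038, -0.005, 0.208, -0.0213, 0.1577, 0],
)

```text
clock: 14.25
position: [0.4855, -0.0065, 0.2219]
ee_rot: [0.995, 0.067, -0.071, 0.005]
ft_force: [2.3, -1.9, -2.1]
grip_width: 0.197
grasp_force: 39.4
```

```bash
cat >fl.py <<'E'
from h import *
np.set_printoptions(precision=4,suppress=True)
o=get_obs();P=(o["position"],o["ee_rot"]);M=B@R.from_quat(P[1]).as_matrix();t=tobox(P[0]);g=t-.019*M[:,2]
print("tcp",t,"grasp",g,ang(g),"tilt",.359-np.arctan2(M[0,2],-M[2,2]),o["ft_force"],o["torque"],o["grip_width"],o["grasp_force"])
E
cat >>fl.py <<'E'
h=np.array([.06,0,.205])
for f in (.05,.1,.15,.2,.25):
    r=R.from_rotvec([0,f,0]).as_matrix();s=B.T@(h+r@(t-h)-t)/.6;w=B.T@[0,f,0]/np.pi
    print(f,s.round(3),w.round(4))
E
python3 fl.py; python3 - <<'E'
from h import *
s=camera("scene")[:,:,::-1];t=camera("top")[:,:,::-1];w=camera("wrist")[:,:,::-1]
cv2.imwrite("pics/s5.png",s);cv2.imwrite("pics/t5.png",t);cv2.imwrite("pics/w5.png",w)
c=lambda i,x,y,k:cv2.resize(i[y:y+300//k,x:x+400//k],(400,300),interpolation=cv2.INTER_CUBIC)
cv2.imwrite("pics/c5.png",np.vstack([np.hstack([c(s,340,110,5),c(t,205,165,5)]),np.hstack([cv2.resize(s,(400,300)),cv2.resize(w,(400,300))])]))
E
```

```text
tcp [-0.1962  0.0008  0.2219] grasp [-0.1935  0.0008  0.2407] (np.float64(0.4987811467066885), np.float64(0.2560138709823346)) tilt 0.5007370387082057 [ 2.326  -1.9045 -2.0794] [-0.151  -0.6821  0.1524] 0.19706556970270253 39.36184287071228
0.05 [0.002 0.    0.021] [-0.0021  0.0158  0.    ]
0.1 [0.005 0.001 0.042] [-0.0043  0.0315  0.    ]
0.15 [0.009 0.001 0.063] [-0.0064  0.0473  0.    ]
0.2 [0.014 0.002 0.084] [-0.0085  0.0631  0.    ]
0.25 [0.02  0.003 0.105] [-0.0106  0.0789  0.    ]
```

View pics/c5.png

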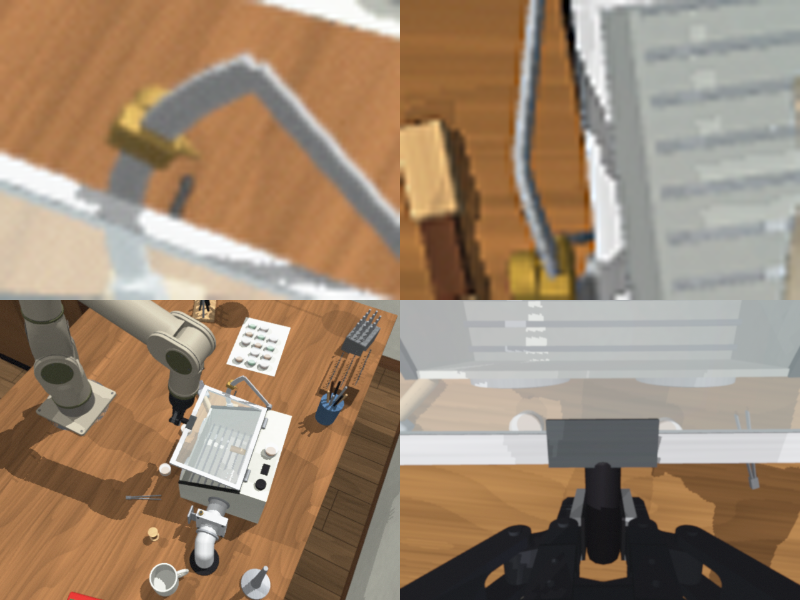

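```bash
python3 - <<'E'
from h import *
np.set_printoptions(precision=1,suppress=True)
def proj(n,b):
    p=camera_params(n);E=p["extrinsics"]
    return cv2.projectPoints(toworld(b).reshape(1,3),cv2.Rodrigues(E[:3,:3])[0],E[:3,3],p["mtx"],p["dist"])[0].ravel()
def pin(f,y,r=.122):a=f-.359;return [.06-r*np.cos(a),y,.205+r*np.sin(a)]
for y in(.157,.16,.165,.17,.176,.18):print("now",y,proj("scene",pin(.499,y)),proj("top",pin(.499,y)))
for f in(.5,.55,.6,.65,.7,.75):print(f,[proj("scene",pin(f,y)) for y in (.165,.17,.176)])
E
python3 -c "
import cv2,numpy as np
i=cv2.imread('pics/s5.png')
print(i[134:158,368:386].max(2))
b=i.astype(int);m=(b[...,2]-b[...,0]>75)&(b[...,1]-b[...,0]>45)
for y in range(124,148):print(y,''.join('#' if m[y,x] else '.' for x in range(358,390)))"
```

```text
now 0.157 [371.9 152.9] [243.8 212.3]
now 0.16 [372.3 151.9] [242.4 212.4]
now 0.165 [373.  150.1] [240.2 212.7]
now 0.17 [373.8 148.3] [238. 213.]
now 0.176 [374.7 146.1] [235.3 213.3]
now 0.18 [375.2 144.7] [233.5 213.5]
0.5 [array([373.1, 150. ]), array([373.8, 148.2]), array([374.7, 146.1])]
0.55 [array([373.7, 148.4]), array([374.5, 146.6]), array([375.3, 144.4])]
0.6 [array([374.5, 146.8]), array([375.3, 145. ]), array([376.2, 142.8])]
0.65 [array([375.5, 145.2]), array([376.2, 143.4]), array([377.1, 141.2])]
0.7 [array([376.6, 143.7]), array([377.3, 141.9]), array([378.2, 139.7])]
0.75 [array([377.8, 142.3]), array([378.5, 140.5]), array([379.4, 138.3])]
[[143 124 118 119 120 117 115 118 118 118 133 153 176 185 183 183 180 177]
 [137 117 116 114 115 116 115 117 123 134 155 172 181 182 184 179 178 178]
 [133 125 116 114 117 114 119 129 144 159 173 174 176 183 182 177 175 178]
 [123 126 125 118 115 119 128 164 185 167 173 171 172 177 178 177 175 182]
 [101 107 118 125 126 120 141 190 181 189 176 169 172 177 178 177 179 180]
 [ 94  99  98 111 119 125 139 178 156 171 173 170 169 1
[... 1558 characters left out ...]
9 ......#.######..................
130 ....#.#######..................#
131 ....#.#####....................#
132 .....######....................#
133 .#...#####...............##.####
134 .....#####..............#....##.
135 ..#...####............###....#..
136 #.......##.............#.###....
137 ..#...............##..#.#.##...#
138 .................####..........#
139 ................#####...#.....##
140 ...................###....####..
141 ......................#.##.....#
142 .#.......................#...#..
143 .#......................##...#.#
144 ..........................#.##..
145 ..............##..........#.#.##
146 ...............................#
147 .........................###..##
```

```bash
python3 - <<'E'
from h import *
np.set_printoptions(precision=4,suppress=True)
t=cv2.imread("pics/top0.png");b=t.astype(int);m=(b[...,2]-b[...,0]>60)&(b[...,1]-b[...,0]>35)
hsv=cv2.cvtColor(t,cv2.COLOR_BGR2HSV)
for y in range(208,232):print(y,' '.join('%2d/%3d/%3d'%tuple(hsv[y,x]) for x in range(226,247,1)))
E
python3 - <<'E'
import sys;sys.path.insert(0,'.')
from h import *
for u in((232.5,214),(239.3,214),(236,220),(232.5,226),(239.3,226)):
    print(u,tobox(plane(ray("top",u),.245)).round(4))
E
```

```text
208 15/157/143 14/157/145 14/161/147 14/186/129 102/  9/141 95/  9/179 90/  7/114 102/ 40/ 83 14/132/131 15/163/149 15/160/148 14/159/148 15/160/148 15/158/147 15/159/148 15/160/148 14/159/151 15/163/160 15/142/108 12/ 62/ 41 105/ 27/ 19
209 15/158/142 15/162/143 15/165/144 15/177/143 13/ 62/149 90/  4/175 90/  8/133 103/ 26/ 87 14/ 97/110 14/157/145 14/162/148 15/158/147 14/157/146 15/158/145 15/163/147 14/161/149 14/161/152 15/164/160 14/148/114 12/ 81/ 47 105/170/  3
210 15/159/144 15/159/144 15/159/144 15/169/143 14/147/147 120/  2/167 95/  9/172 100/ 16/ 98 150/  3/ 77 14/153/143 15/165/150 14/161/150 14/162/151 15/165/153 15/169/154 15/170/156 14/169/160 15/172/138 13/140/ 89 10/ 39/ 39 102/ 64/ 20
211 14/160/147 15/158/147 15/161/147 15/166/146 15/185/146 13/ 29/157 90/  5/169 100/  7/110 105/ 37/ 83 13/106/118 14/160/153 13/137/121 14/124/115 13/130/120 13/109/110 10/ 62/ 99 10/ 54/100  8/ 32/ 89 100/ 19/ 80 97/ 30/ 77 94/ 28/ 72
212 15/160/155 15/160/155 15/161/155 15/163/155 15/176/154 13/ 76/157 75/  3/163 98/  8/126 105/ 24/ 85 17/ 93/110 18/168/165 19/161/114 20/ 71/ 79 
[... 4085 characters left out ...]
/133 14/160/132 14/156/132 15/161/136
230 15/159/151 15/161/154 15/160/150 15/161/149 15/159/149 15/158/150 15/158/132 15/158/123 14/157/125 15/156/126 15/155/125 15/158/126 15/158/126 15/158/126 15/160/126 14/159/128 15/159/128 15/159/128 15/159/128 14/157/128 14/156/131
231 15/158/160 15/161/163 15/161/160 14/158/160 14/162/161 15/163/161 15/163/156 15/166/154 15/160/140 15/157/130 14/154/126 15/157/125 15/154/126 15/155/125 15/155/125 15/157/127 15/157/127 15/155/128 15/154/129 15/158/129 14/156/132
(232.5, 214) [-0.064   0.1784  0.245 ]
(239.3, 214) [-0.0658  0.1637  0.245 ]
(236, 220) [-0.078   0.1723  0.245 ]
(232.5, 226) [-0.09    0.1813  0.245 ]
(239.3, 226) [-0.0918  0.1667  0.245 ]
```

```bash
python3 - <<'E'
from h import *
for tu in((236.5,212),(237.2,212),(237.5,213)):
    for su in((378.8,140.4),(379.5,140.6)):
        x,e=tri(ray("top",tu),ray("scene",su));b=tobox(x);print(tu,su,b.round(4),np.round(ang(b),4),np.round(e,4))
# pin end now (known .499)
for tu in((236,212.4),(237,212.2)):
    x,e=tri(ray("top",tu),ray("scene",(376.8,145)));b=tobox(x);print("pin",b.round(4),np.round(ang(b),4),np.round(e,4))
E
```

```text
(236.5, 212) (378.8, 140.4) [-0.0569  0.1708  0.2479] [0.7107 0.1245] [0.0045 0.0045]
(236.5, 212) (379.5, 140.6) [-0.0562  0.1712  0.2469] [0.7051 0.1235] [0.0052 0.0052]
(237.2, 212) (378.8, 140.4) [-0.0569  0.1691  0.2498] [0.7246 0.1252] [0.0049 0.0049]
(237.2, 212) (379.5, 140.6) [-0.0562  0.1695  0.2488] [0.7192 0.1242] [0.0056 0.0056]
(237.5, 213) (378.8, 140.4) [-0.0581  0.1693  0.2488] [0.7144 0.1259] [0.006 0.006]
(237.5, 213) (379.5, 140.6) [-0.0573  0.1697  0.2478] [0.7091 0.1249] [0.0067 0.0067]
pin [-0.058   0.1739  0.2291] [0.5601 0.1204] [0.0019 0.0019]
pin [-0.0578  0.1713  0.2322] [0.5855 0.1209] [0.0023 0.0023]
```

Request:
step_arm(
  commands=[0, 0.001, 0, 0.01, -0.0011, 0.0079, 0, 0, 0.002, 0, 0.021, -0.0021, 0.0158, 0, 0, 0.003, 0, 0.031, -0.0032, 0.0237, 0, 0, 0.005, 0.001, 0.042, -0.0043, 0.0315, 0, 0, 0.005, 0.001, 0.042, -0.0043, 0.0315, 0, 0, 0.005, 0.001, 0.042, -0.0043, 0.0315, 0, 0, 0.005, 0.001, 0.042, -0.0043, 0.0315, 0, 0, 0.005, 0.001, 0.042, -0.0043, 0.0315, 0, 0, 0.005, 0.001, 0.042, -0.0043, 0.0315, 0, 0, 0.005, 0.001, 0.042, -0.0043, 0.0315, 0],
)

```text
clock: 15.65
position: [0.4881, -0.0061, 0.2463]
ee_rot: [0.991, 0.066, -0.12, 0.008]
ft_force: [-2.7, -2.0, -1.0]
grip_width: 0.191
grasp_force: 39.8
```

```bash
python3 fl.py; python3 - <<'E'
from h import *
s=camera("scene")[:,:,::-1];t=camera("top")[:,:,::-1]
cv2.imwrite("pics/s6.png",s);cv2.imwrite("pics/t6.png",t)
c=lambda i,x,y:cv2.resize(i[y:y+30,x:x+40],(400,300),interpolation=cv2.INTER_CUBIC)
s5=cv2.imread("pics/s5.png");t5=cv2.imread("pics/t5.png")
cv2.imwrite("pics/c6.png",np.vstack([np.hstack([c(s5,355,125),c(t5,220,200)]),np.hstack([c(s,355,125),c(t,220,200)])]))
E
```

```text
tcp [-0.1935  0.0008  0.2463] grasp [-0.189   0.0008  0.2648] (np.float64(0.594730152352484), np.float64(0.25603257797963586)) tilt 0.6001672467967089 [-2.6526 -2.0375 -0.994 ] [-0.2829  0.1108  0.1179] 0.1911964914351221 39.84510362148285
0.05 [0.004 0.001 0.021] [-0.0021  0.0158  0.    ]
0.1 [0.009 0.001 0.042] [-0.0043  0.0315  0.    ]
0.15 [0.015 0.002 0.062] [-0.0064  0.0473  0.    ]
0.2 [0.022 0.003 0.083] [-0.0085  0.0631  0.    ]
0.25 [0.03  0.004 0.102] [-0.0106  0.0789  0.    ]
```

View pics/c6.png

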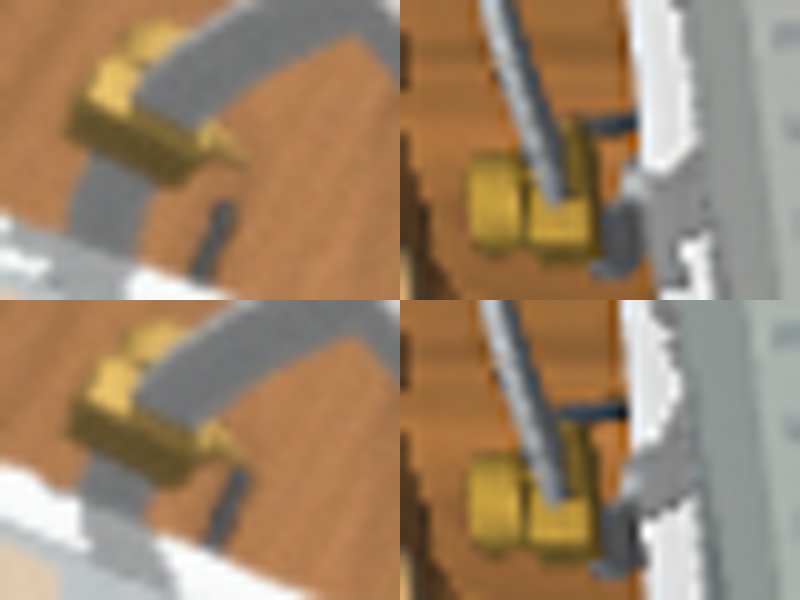

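In the crops, the pin's outer end rises from scene (377.1,145.5) to (379,142). The brass point sits near scene (379,141) and top (237.5,212). I've used all 10 picture views, so the rest will be numeric. Lifting further, then reading hue maps, since brass has hue ~21 and the wood ~14.

Request:
step_arm(
  commands=[0, 0.002, 0, 0.009, -0.0009, 0.0067, 0, 0, 0.004, 0.001, 0.018, -0.0018, 0.0134, 0, 0, 0.006, 0.001, 0.027, -0.0027, 0.0201, 0, 0, 0.008, 0.001, 0.036, -0.0036, 0.0268, 0, 0, 0.008, 0.001, 0.036, -0.0036, 0.0268, 0, 0, 0.008, 0.001, 0.036, -0.0036, 0.0268, 0, 0, 0.008, 0.001, 0.036, -0.0036, 0.0268, 0, 0, 0.008, 0.001, 0.036, -0.0036, 0.0268, 0, 0, 0.008, 0.001, 0.036, -0.0036, 0.0268, 0, 0, 0.008, 0.001, 0.036, -0.0036, 0.0268, 0],
)

```text
clock: 17.0
position: [0.4926, -0.0055, 0.2682]
ee_rot: [0.984, 0.066, -0.163, 0.011]
ft_force: [-6.9, -1.5, 1.4]
grip_width: 0.193
grasp_force: 39.9
```

```bash
python3 fl.py|head -1; python3 - <<'E'
from h import *
s=np.mean([camera("scene") for _ in range(6)],0)[:,:,::-1].round().astype('uint8');t=np.mean([camera("top") for _ in range(6)],0)[:,:,::-1].round().astype('uint8')
cv2.imwrite("pics/s7.png",s);cv2.imwrite("pics/t7.png",t)
for n,i,(x0,x1,y0,y1) in(("s",s,(370,388,132,152)),("t",t,(230,246,204,222))):
    h=cv2.cvtColor(i,cv2.COLOR_BGR2HSV);print(n,x0)
    for y in range(y0,y1):
        # b=brass(hue>=18,S>100), k=dark bluish pin (S<100 & V<130), w=bright white, .=wood
        print(y,' '.join((('b%d'%(p[0]) if p[0]>=17 and p[1]>90 and p[0]<30 else 'w  ' if p[2]>185 and p[1]<60 else 'k%02d'%(p[2]//2) if p[1]<110 else '.%02d'%(p[2]//2))) for p in h[y,x0:x1].astype(int)))
E
```

```text
tcp [-0.189   0.0009  0.2682] grasp [-0.1829  0.0009  0.2862] (np.float64(0.6816597544540889), np.float64(0.2560767147372432)) tilt 0.6876330262666243 [-6.8893 -1.507   1.3701] [-0.3965  0.9064  0.1653] 0.1929978351169126 39.89734411239624
s 370
132 k70 k63 k62 k62 k62 k61 k61 k61 k62 k62 k65 k73 k85 .94 .95 .94 .94 .94
133 k64 k62 k62 k63 k62 k62 k61 k61 k63 k68 k79 .90 .96 .96 .95 .94 .93 .95
134 k62 k62 k62 k62 k61 k61 k63 k63 k70 k82 .93 .97 .97 .96 .94 .93 .94 .96
135 k61 k61 k61 k61 k61 k62 k64 k70 k82 .91 .95 .97 .97 .95 .93 .93 .95 .96
136 k62 k60 k60 k61 k62 k68 k76 .84 .91 .92 .92 .95 .95 .93 .93 .94 .95 .94
137 b20 b20 k61 k61 k68 b19 b19 .89 .91 .90 .91 .94 .94 .93 .94 .95 .95 .93
138 b20 b20 b21 b20 b19 b20 b20 b18 .92 .85 .86 .91 .93 .93 .95 .96 .94 .94
139 b20 b20 b20 b20 b20 b20 b20 b19 b17 .70 k63 k75 .90 .94 .95 .95 .94 .94
140 b20 b20 b20 b20 b20 b19 b18 b19 b19 b20 k52 k62 .89 .94 .95 .94 .93 .95
141 b20 b20 b20 b20 b17 .74 .79 .77 .67 k54 k56 k66 .91 .95 .95 .93 .95 .95
142 b19 b20 b19 b17 .77 .89 .89 .82 k63 k47 k56 .79 .93 .96 .93 .93 .96 .97
143 k61 b18 b17 .7
[... 1199 characters left out ...]
80 .82 w   k77 k63 k65
212 .87 k78 k80 k62 k42 k58 b18 b18 .66 .87 .88 .87 k84 k70 k66 k65
213 .90 .90 k82 k80 k48 k42 b20 b22 b21 .86 .92 .91 k75 k68 k66 k66
214 .91 .84 k73 k83 k55 k42 b20 b21 b23 .65 .89 .91 k79 k68 k67 k66
215 b19 b19 k51 k70 k58 k43 b20 b20 b21 b18 .85 .91 .80 k69 k67 k65
216 b21 b21 b20 k70 k73 k48 b20 b21 b21 b19 .81 .86 k75 k68 k65 k62
217 b21 b21 b21 k81 k75 k59 k44 b21 b21 b19 .80 .85 k78 k67 k61 w  
218 b21 b21 b21 b20 k73 k63 k43 b21 b21 b18 .80 .86 k73 k65 w   w  
219 b21 b21 b21 b21 k77 k67 k40 b20 b21 b21 .78 .80 k68 k62 w   w  
220 b21 b21 b20 b21 b21 k74 b20 b21 b20 b21 k55 k58 k57 w   w   w  
221 b21 b21 b21 b21 b21 b20 b21 b21 b21 b21 k38 k43 k50 w   w   w
```

```bash
python3 - <<'E'
from h import *
np.set_printoptions(precision=1,suppress=True)
def proj(n,b):
    p=camera_params(n);E=p["extrinsics"]
    return cv2.projectPoints(toworld(b).reshape(1,3),cv2.Rodrigues(E[:3,:3])[0],E[:3,3],p["mtx"],p["dist"])[0].ravel()
def pin(f,y,r=.122):a=f-.359;return [.06-r*np.cos(a),y,.205+r*np.sin(a)]
g=cv2.cvtColor(cv2.imread("pics/scene0.png"),cv2.COLOR_BGR2GRAY).astype(np.float32);gt=cv2.cvtColor(cv2.imread("pics/top0.png"),cv2.COLOR_BGR2GRAY).astype(np.float32)
def edge(gi,n,a,b):  # normal offset (px) of strongest step along box edge a-b vs model
    q0,q1=proj(n,a),proj(n,b);d=(q1-q0)/np.linalg.norm(q1-q0);nn=np.array([-d[1],d[0]]);o=np.arange(-8,8.01,.25)
    prof=np.mean([cv2.remap(gi,(q0+(q1-q0)*s)[0].astype(np.float32)+(o*nn[0]).astype(np.float32)[None],(q0+(q1-q0)*s)[1].astype(np.float32)+(o*nn[1]).astype(np.float32)[None],1)[0] for s in np.linspace(.1,.9,25)],0)
    gr=np.gradient(cv2.GaussianBlur(prof[None],(0,0),2)[0]);k=np.argsort(-abs(gr))[0]
    print(n,"mid",(q0+q1)/2,"normal",nn,"offset",o[k],"grad %.1f"%gr[k])
for n,gi in(("scene",g),("top",gt)):
    edge(gi,n,[.14,.16,.2],[.14,-.16,.2]);edge(gi,n,[.07,.16,.2],[.14,.16,.2]);edge(gi,n,[.07,-.16,.2],[.14,-.16,.2])
for f in(.4988,.5947,.6817):
    print(f,[(proj("scene",pin(f,y)),proj("top",pin(f,y))) for y in(.160,.170,.176)])
E
```

```text
scene mid [443.5 253.9] normal [-1.  -0.3] offset -2.75 grad 14.6
scene mid [448.  180.5] normal [-0.3  1. ] offset -0.75 grad 13.6
scene mid [404.  316.3] normal [-0.3  0.9] offset -0.5 grad -15.4
top mid [303.7 117.5] normal [0.1 1. ] offset -1.0 grad 20.3
top mid [235.7 141.2] normal [ 1.  -0.1] offset -1.25 grad 19.2
top mid [375.4 124.2] normal [ 1.  -0.1] offset -1.0 grad -15.6
0.4988 [(array([372.3, 151.9]), array([242.4, 212.4])), (array([373.8, 148.3]), array([238., 213.])), (array([374.7, 146.1]), array([235.3, 213.3]))]
0.5947 [(array([373.7, 148.8]), array([241.5, 211. ])), (array([375.2, 145.1]), array([237. , 211.5])), (array([376.1, 143. ]), array([234.3, 211.9]))]
0.6817 [(array([375.4, 146.1]), array([240.6, 209.2])), (array([376.9, 142.5]), array([236. , 209.8])), (array([377.8, 140.3]), array([233.3, 210.1]))]
```

```bash
python3 - <<'E'
from h import *
so,to=np.array([2.8,.2]),np.array([-1.23,-.86])
for su in((379.5,140.2),(379.0,140.0)):
  for tu in((236.3,211.5),(236.8,211.5),(237.3,211.5),(236.8,210.8)):
    x,e=tri(ray("scene",np.array(su)-so),ray("top",np.array(tu)-to));b=tobox(x);print(su,tu,b.round(4),np.round(ang(b),4),np.round(e,4))
# body / thumbscrew in top: centre of body and bar at body's top
for z in(.245,.255,.265):print([tobox(plane(ray("top",np.array(u)-to),z)).round(4) for u in((235.7,222.5),(232.6,222.5),(238.9,222.5))])
# scene pixels of clamp region hue map
h=cv2.cvtColor(cv2.imread("pics/s7.png"),cv2.COLOR_BGR2HSV).astype(int)
for y in range(124,146):print(y,' '.join(('%3d'%p[2] if 17<=p[0]<30 and p[1]>90 else ' . ') for p in h[y,358:382]))
E
```

```text
(379.5, 140.2) (236.3, 211.5) [-0.0595  0.1675  0.2523] [0.7358 0.1285] [0.0034 0.0034]
(379.5, 140.2) (236.8, 211.5) [-0.0595  0.1663  0.2536] [0.7452 0.129 ] [0.0036 0.0036]
(379.5, 140.2) (237.3, 211.5) [-0.0595  0.1651  0.2549] [0.7545 0.1295] [0.0039 0.0039]
(379.5, 140.2) (236.8, 210.8) [-0.0587  0.1657  0.2548] [0.7564 0.1288] [0.003 0.003]
(379.0, 140.0) (236.3, 211.5) [-0.06    0.1671  0.2532] [0.741  0.1294] [0.0029 0.0029]
(379.0, 140.0) (236.8, 211.5) [-0.0601  0.1659  0.2545] [0.7503 0.1299] [0.0032 0.0032]
(379.0, 140.0) (237.3, 211.5) [-0.0601  0.1648  0.2558] [0.7595 0.1304] [0.0034 0.0034]
(379.0, 140.0) (236.8, 210.8) [-0.0593  0.1653  0.2558] [0.7614 0.1296] [0.0025 0.0025]
[array([-0.0855,  0.1711,  0.245 ]), array([-0.0847,  0.1778,  0.245 ]), array([-0.0863,  0.1642,  0.245 ])]
[array([-0.0863,  0.1695,  0.255 ]), array([-0.0855,  0.1762,  0.255 ]), array([-0.0872,  0.1627,  0.255 ])]
[array([-0.0872,  0.1679,  0.265 ]), array([-0.0864,  0.1745,  0.265 ]), array([-0.088 ,  0.1611,  0.265 ])]
124  .   .   .   .   .   .   .   .   .   .   .   .   .   .   .   .   . 
[... 1427 characters left out ...]
 
139  .   .   .   .   .   .  110 104 102 101 102 103 106 115 128 131 148 186 165 178 174  .   .   . 
140  .   .   .   .   .   .   .   .  106 102 101 100 102 102 105 115 129 134 134 148 152 121  .   . 
141  .   .   .   .   .   .   .   .   .   .  104 103 101 100 102 107 122  .   .   .   .   .   .   . 
142  .   .   .   .   .   .   .   .   .   .   .   .  104 103 104 120  .   .   .   .   .   .   .   . 
143  .   .   .   .   .   .   .   .   .   .   .   .   .  122 125  .   .   .   .   .   .   .   .   . 
144  .   .   .   .   .   .   .   .   .   .   .   .   .   .   .   .   .   .   .   .   .   .   .   . 
145  .   .   .   .   .   .   .   .   .   .   .   .   .   .   .   .   .   .   .   .   .   .   .   .
```

```bash
python3 - <<'E'
from h import *
np.set_printoptions(precision=2,suppress=True)
def proj(n,b):
    p=camera_params(n);E=p["extrinsics"]
    return cv2.projectPoints(toworld(b).reshape(1,3),cv2.Rodrigues(E[:3,:3])[0],E[:3,3],p["mtx"],p["dist"])[0].ravel()
so,to=np.array([2.3,.0]),np.array([-1.2,-.4])
def P(f,r,y):a=f-.359;return np.array([.06-r*np.cos(a),y,.205+r*np.sin(a)])
for F in(.55,.6,.65,.7,.75,.8):
    a=proj("scene",P(F,.135,.165));b=proj("scene",P(F,.165,.165));d=a-b
    q=proj("scene",P(F,.135,.165)+[0,0,.0]);tg=proj("scene",P(F+.07,.14,.165))-proj("scene",P(F-.07,.14,.165))
    print(F,"radial slope %.3f"%(d[1]/d[0]),"len/28mm",np.linalg.norm(d)*28/30,"tangent slope",tg, "apex(.125,.170)",proj("scene",P(F,.125,.170))+so,proj("top",P(F,.125,.170))+to,"body c(.150,.170)",proj("scene",P(F,.15,.170))+so,proj("top",P(F,.15,.170))+to)
s=cv2.imread("pics/s7.png").astype(np.float32);hsv=cv2.cvtColor(s.astype('uint8'),cv2.COLOR_BGR2HSV)
# subpixel dark inboard face of clamp: fit its minimum-area rectangle in 8x upsample
u=cv2.resize(hsv,None,fx=8,fy=8,interpolation=cv2.INTER_CUBIC)
m=((u[...,0]>=17)&(u[...,0]<30)&(u[...,1]>90)&(u[...,2]<138)).astype('uint8');m[:,:358*8]=0;m[:,382*8:]=0;m[:133*8]=0;m[146*8:]=0
c=max(cv2.findContours(m,0,1)[0],key=cv2.contourArea)
ap=cv2.approxPolyDP(c,8,True)[:,0]/8-.44;print(ap,cv2.contourArea(c)/64)
E
```

```text
0.55 radial slope 0.420 len/28mm 13.458200371769184 tangent slope [ 2.26 -5.25] apex(.125,.170) [375.43 146.02] [236.34 213.17] body c(.150,.170) [364.37 141.37] [237.23 224.06]
0.6 radial slope 0.456 len/28mm 13.519929138990014 tangent slope [ 2.71 -5.11] apex(.125,.170) [376.25 144.37] [235.81 212.33] body c(.150,.170) [365.3  139.37] [236.59 223.11]
0.65 radial slope 0.494 len/28mm 13.56064361594213 tangent slope [ 3.17 -4.96] apex(.125,.170) [377.22 142.77] [235.25 211.35] body c(.150,.170) [366.4  137.43] [235.93 221.99]
0.7 radial slope 0.534 len/28mm 13.57985878143992 tangent slope [ 3.63 -4.79] apex(.125,.170) [378.33 141.23] [234.69 210.22] body c(.150,.170) [367.69 135.54] [235.24 220.7 ]
0.75 radial slope 0.576 len/28mm 13.57721464764688 tangent slope [ 4.08 -4.61] apex(.125,.170) [379.59 139.74] [234.11 208.95] body c(.150,.170) [369.14 133.72] [234.55 219.22]
0.8 radial slope 0.620 len/28mm 13.552493680288235 tangent slope [ 4.53 -4.41] apex(.125,.170) [380.99 138.31] [233.52 207.54] body c(.150,.170) [370.77 131.97] [233.83 217.58]
[[361.81 135.31]
 [361.44 137.94]
 [370.94 143.19]
 [376.19 140.19]
 [368.19 135.06]
 [367.44 136.81]] 57.796875
```

The two far views leave the index uncertain, at 0.65–0.74, because the point is partly hidden from above. I'll lower the flap, let go, and measure the point from close by with the wrist camera.

Request:
step_arm(
  commands=[0, -0.008, -0.001, -0.035, 0.0037, -0.0267, 0, 0, -0.013, -0.002, -0.078, 0.0079, -0.0583, 0, 0, -0.014, -0.002, -0.121, 0.0122, -0.0898, 0, 0, -0.01, -0.002, -0.163, 0.0164, -0.1214, 0, 0, -0.003, -0.001, -0.205, 0.0207, -0.1529, 0, 0, 0.009, 0.001, -0.246, 0.0249, -0.1845, 0, 0, 0.025, 0.003, -0.286, 0.0292, -0.216, 0, 0, 0.025, 0.003, -0.286, 0.0292, -0.216, 0, 50, 0.025, 0.003, -0.286, 0.0292, -0.216, 0, 50, 0.025, 0.003, -0.286, 0.0292, -0.216, 0],
)

```text
clock: 18.85
position: [0.5086, -0.0036, 0.0969]
ee_rot: [0.982, 0.066, 0.178, -0.012]
ft_force: [-0.2, -0.1, 0.2]
grip_width: 0.586
grasp_force: 0.0
```

```bash
python3 fl.py|head -1; python3 - <<'E'
from h import *
# candidate camera spots: camera centre & view of index for tool poses (tool pitch beta about box Y, box pos)
p=camera_params("wrist");T=p["tool_from_camera"];o=get_obs()
Q0=R.from_quat(o["ee_rot"]).as_matrix()
tgt=np.array([-.057,.172,.247])
for roll in(0,.3,.6):
  for pos in([-.16,.20,.36],[-.16,.26,.36],[-.16,.30,.34],[-.20,.24,.32]):
    M=R.from_rotvec(B.T@[0,.359,0]).as_matrix()@Q0; M=R.from_rotvec(roll*X).as_matrix()@M
    w=np.eye(4);w[:3,:3]=M;w[:3,3]=toworld(pos);c=np.linalg.inv(w@T)@np.append(toworld(tgt),1)
    print(roll,pos,"px",(p["mtx"]@(c[:3]/c[2]))[:2].round(),"depth",c[2].round(3))
E
```

```text
tcp [-0.1728  0.0006  0.0969] grasp [-0.1795  0.0006  0.1147] (np.float64(-0.0014331218993708372), np.float64(0.25593863736557115)) tilt 0.0002937880566155071 [-0.168  -0.135   0.2281] [-0.1201  0.3605 -0.0335] 0.5856961123485386 0.0
0 [-0.16, 0.2, 0.36] px [374.  66.] depth 0.236
0 [-0.16, 0.26, 0.36] px [482.  66.] depth 0.236
0 [-0.16, 0.3, 0.34] px [574.  60.] depth 0.217
0 [-0.2, 0.24, 0.32] px [478. -46.] depth 0.187
0.3 [-0.16, 0.2, 0.36] px [438.  62.] depth 0.223
0.3 [-0.16, 0.26, 0.36] px [565.  56.] depth 0.206
0.3 [-0.16, 0.3, 0.34] px [684.  44.] depth 0.177
0.3 [-0.2, 0.24, 0.32] px [547. -70.] depth 0.164
0.6 [-0.16, 0.2, 0.36] px [506.  55.] depth 0.202
0.6 [-0.16, 0.26, 0.36] px [665.  40.] depth 0.169
0.6 [-0.16, 0.3, 0.34] px [832.  14.] depth 0.132
0.6 [-0.2, 0.24, 0.32] px [ 624. -109.] depth 0.138
```

```bash
python3 - <<'E'
from h import *
p=camera_params("wrist");T=p["tool_from_camera"];o=get_obs();M=R.from_quat(o["ee_rot"]).as_matrix()
for pos in([-.16,.06,.30],[-.2,.08,.33],[-.2,.17,.33],[-.2,.26,.33],[-.18,.26,.30],[-.22,.17,.30]):
    w=np.eye(4);w[:3,:3]=M;w[:3,3]=toworld(pos);r=[]
    for tgt in([-.057,.172,.247],[-.085,.17,.256]):
        c=np.linalg.inv(w@T)@np.append(toworld(tgt),1);r+=[(p["mtx"]@(c[:3]/c[2]))[:2].round(),c[2].round(3)]
    print(pos,r,"shift",((toworld(pos)-o["position"])/.6).round(3))
E
```

```text
[-0.16, 0.06, 0.3] [array([105., 111.]), np.float64(0.217), array([ 97., 160.]), np.float64(0.206)] shift [0.008 0.101 0.338]
[-0.2, 0.08, 0.33] [array([168.,  66.]), np.float64(0.25), array([164., 106.]), np.float64(0.239)] shift [-0.063  0.125  0.388]
[-0.2, 0.17, 0.33] [array([321.,  66.]), np.float64(0.25), array([324., 106.]), np.float64(0.239)] shift [-0.083  0.274  0.388]
[-0.2, 0.26, 0.33] [array([473.,  66.]), np.float64(0.25), array([484., 106.]), np.float64(0.239)] shift [-0.103  0.422  0.388]
[-0.18, 0.26, 0.3] [array([495.,  73.]), np.float64(0.219), array([508., 119.]), np.float64(0.207)] shift [-0.07   0.427  0.338]
[-0.22, 0.17, 0.3] [array([320.,   0.]), np.float64(0.222), array([324.,  41.]), np.float64(0.211)] shift [-0.116  0.269  0.338]
```

Request:
step_arm(
  commands=[50, -0.02, -0.003, 0.055, 0, 0, 0, 50, -0.041, -0.005, 0.11, 0, 0, 0, 50, -0.062, -0.008, 0.167, 0, 0, 0, 50, -0.04, 0.03, 0.25, 0, 0, 0, 50, 0.008, 0.101, 0.338, 0, 0, 0, 50, 0.008, 0.101, 0.338, 0, 0, 0, 50, 0.008, 0.101, 0.338, 0, 0, 0, 50, 0.008, 0.101, 0.338, 0, 0, 0, 50, 0.008, 0.101, 0.338, 0, 0, 0, 50, 0.008, 0.101, 0.338, 0, 0, 0],
)

```text
clock: 20.1
position: [0.5126, 0.0565, 0.2987]
ee_rot: [0.982, 0.065, 0.178, -0.012]
ft_force: [0.4, 0.7, 0.0]
grip_width: 0.582
grasp_force: 0.0
```

```bash
cat >snap.py <<'E'
import sys
from h import *
n=sys.argv[1];o=get_obs();i=np.mean([camera("wrist") for _ in range(3)],0)[:,:,::-1].round().astype('uint8')
cv2.imwrite(f"pics/{n}.png",i);np.savez(f"{n}.npz",p=o["position"],q=o["ee_rot"]);print(tobox(o["position"]),o["joint_pos"].round(2))
h=cv2.cvtColor(i,cv2.COLOR_BGR2HSV);m=((h[...,0]>=18)&(h[...,0]<30)&(h[...,1]>120)).astype('uint8');m=cv2.morphologyEx(m,cv2.MORPH_OPEN,np.ones((3,3)))
k,l,st,c=cv2.connectedComponentsWithStats(m);print([s.tolist() for s in st[1:] if s[4]>60])
j=1+np.argmax(st[1:,4]);cn=max(cv2.findContours((l==j).astype('uint8'),0,1)[0],key=cv2.contourArea);print(cv2.approxPolyDP(cn,1.5,True)[:,0].tolist())
x,y,w,hh=st[j][:4]
for v in range(y-12,y+hh+3,2):print(v,''.join('b' if m[v,u] else ('k' if h[v,u,2]<95 else 'w' if h[v,u,1]<60 else '.') for u in range(max(0,x-20),min(640,x+w+30))))
E
python3 snap.py A
```

```text
[-0.16091726  0.05966378  0.29866826] [-0.81 -0.28  0.49  1.96  0.22  1.09 -1.82]
[[43, 105, 78, 69, 3126]]
[[120, 130], [109, 113], [102, 110], [99, 105], [96, 105], [95, 110], [98, 117], [90, 142], [80, 142], [70, 131], [63, 119], [50, 120], [46, 124], [43, 140], [46, 151], [56, 162], [75, 164], [85, 173], [109, 173]]
93 ..........................wwwwwwwwwwwwwwwwkwwkkkkkkkkkkkwwkww...................................................................
95 ............................wwwwwwwwwwwwwkkwwwkkkkkkkkkkkwkkww..................................................................
97 .............................wwwwwwwwwwwwwwwwwwkkkkkkkkkkkkkkww.................................................................
99 ..............................wwwwwwwwwwwwwwwwwkkkkkkkkkkkkkkkww................................................................
101 ...............................wwwwwwwwwwwwwwwwwkkkkkkkkkkkkkwwkw...............................................................
103 ................................wwwwwwwwwwwwwwwwkwwkkkkkkkkkkkwwkww..............................................
[... 4103 characters left out ...]
wwkkkkkkkkkkkkkkkwwwwkkkkkk........
167 ........................................................bbbbbbbbbbbbbbbbbbbbbbbbbbbbbbbbbkkkkwwwwwkkkkkkkkkkkkkkwwwwkkkk........
169 ..........................................................bbbbbbbbbbbbbbbbbbbbbbbbbbbbbbbkkwwwwwwwwkkkkkkkkkkkkkkkkwkwwkkkk.....
171 ...........................................................bbbbbbbbbbbbbbbbbbbbbbbbbbbbb.wwwwwwwwwwwwwkkkkkkkkkkkkkkkwwwwwkkww..
173 ..............................................................bbbbbbbbbbbbbbbbbbbbbbbbb.wwwwwwwwwwwwwwwwkkkkkkkkkkkkkkkkwwwwwkww
175 ........................................................................................wwwwwwwwwwwwwwwwwwkkkkkkkkkkkkkkkkkwkwww
```

View B.

Request:
step_arm(
  commands=[50, -0.009, 0.066, 0, 0, 0, 0, 50, -0.018, 0.132, 0, 0, 0, 0, 50, -0.027, 0.198, 0, 0, 0, 0, 50, -0.036, 0.264, 0, 0, 0, 0, 50, -0.036, 0.264, 0, 0, 0, 0, 50, -0.036, 0.264, 0, 0, 0, 0, 50, -0.036, 0.264, 0, 0, 0, 0, 50, -0.036, 0.264, 0, 0, 0, 0, 50, -0.036, 0.264, 0, 0, 0, 0, 50, -0.036, 0.264, 0, 0, 0, 0],
)

```text
clock: 21.5
position: [0.4913, 0.2153, 0.2992]
ee_rot: [0.982, 0.065, 0.178, -0.012]
ft_force: [0.8, -0.2, 0.1]
grip_width: 0.585
grasp_force: 0.0
```

```bash
python3 snap.py Bv
```

```text
[-0.16073878  0.21986729  0.29920101] [-0.91 -0.17  0.28  1.89  0.24  1.1  -2.14]
[[386, 105, 59, 69, 2519]]
[[412, 105], [405, 120], [391, 121], [389, 123], [386, 144], [387, 160], [391, 164], [411, 163], [414, 173], [437, 172], [444, 157], [442, 136], [439, 136], [435, 143], [428, 143], [425, 140], [422, 113], [418, 112], [414, 105]]
93 ...........wwwwwwwwwwwwwwwwwwwwwwwwwwwwkkkkkkkkkkkwwwwwwwwwwwwwwwwwwwwwwwwwwwwwwwwwwwwwwwwwwwwwwwwwwwwwwwwwww
95 ...........wwwwwwwwwwwwwwwwwwwwwwwwwwwwkkkkkkkkkkkwwwwwwwwwwwwwwwwwwwwwwwwwwwwwwwwwwwwwwwwwwwwwwwwwwwwwwwwwww
97 ...........wwwwwwwwwwwwwwwwwwwwwwwwwwwwkkkkkkkkkkkwwwwwwwwwwwwwwwwwwwwwwwwwwwwwwwwwwwwwwwwwwwwwwwwwwwwwwwwwww
99 ...........wwwwwwwwwwwwwwwwwwwwwwwwwwwwkkkkkkkkkkkwwwwwwwwwwwwwwwkkkwwwwwwwwwwwwwwwwwwwwwwwwwwwwwwwwwwwwwwwww
101 ...........wwwwwwwwwwwwwwwwwwwwwwwwwwwwkkkkkkkkkkkwwwwwwwwwwwwwwwkkkwwwwwwwwwwwwwwwwwwwwwwwwwwwwwwwwwwwwwwwww
103 ...........wwwwwwwwwwwwwwwwwwwwwwwwwwwwkkkkkkkkkkkwwwwwwwwwwwwwwwkkkkwwwwwwwwwwwwwwwwwwwwwwwwwwwwwwwwwwwwwwww
105 ...........wwwwwwwwwwwwwwwwwwwwwwwwwwwwkkkkkkkbbb.wwwwwwwwwwwwwwwkkkkwwwwwwwww
[... 3321 characters left out ...]
wwwwwwwwwwwwwwww
165 ............wwwwwwwwwwww............kkk...kkkkbbbbbbbbbbbbbbbbbbbbbbbbbbbbb.wwwwwwwwwwwwwwwwwwwwwwwwwwwwwwwww
167 ............wwwwwwwwwwwwwwwwwwwwwwwwwwwwwwwkkkbbbbbbbbbbbbbbbbbbbbbbbbbbbb.wwwwwwwwwwwwwwwwwwwwwwwwwwwwwwwwww
169 ............wwwwwwwwwwwwwwwwwwwwwwwwwwwwwwwkkkbbbbbbbbbbbbbbbbbbbbbbbbbbb.wwwwwwwwwwwwwwwwwwwwwwwwwwwwwwwwwww
171 ............wwwwwwwwwwwwwwwwwwwwwwwwwwwwwwkkkkbbbbbbbbbbbbbbbbbbbbbbbbbbb.wwwwwwwwwwwwwwwwwwwwwwwwwwwwwwwwwww
173 .............wwwwwwwwwwwwwwwwwwwwwwwwwwwwwkkkkk.bbbbbbbb................wwwwwwwwwwwwwwwwwwwwwwwwwwwwwwwwwwwww
175 .............wwwwwwwwwwwwwwwwwwwwwwwwwwwwwwkkkkkwwwwwwwwwwwwwwwwwwwwwwwwwwwwwwwwwwwwwwwwwwwwwwwwwwwwwwwwwwwww
```

```bash
python3 - <<'E'
from h import *
P=[(d["p"],d["q"]) for d in(np.load("A.npz"),np.load("Bv.npz"))]
def t(l,a,b):
    x,e=tri(ray("wrist",a,P[0]),ray("wrist",b,P[1]));q=tobox(x);print(l,q.round(4),np.round(ang(q),4),np.round(e,4));return q
for a,b in(((97.3,104),(413,104)),((97,103),(413,103)),((98,104),(412.5,104)),((97.5,104.5),(413,104))):t("apex",a,b)
t("bodyR-inner",(120,130),(442.5,135.5));t("bodyR-outer",(109,173.5),(437.5,173));t("bodyL-outer",(85,173.5),(413.5,173.5))
t("bodyL?R",(109,113),(422,112.5))
E
```

```text
apex [-0.0546  0.1745  0.2465] [0.7065 0.1219] [0.0003 0.0003]
apex [-0.0542  0.1746  0.2468] [0.7095 0.1216] [0.0003 0.0003]
apex [-0.0543  0.1746  0.2457] [0.7013 0.1213] [0.0003 0.0003]
apex [-0.0547  0.1745  0.2464] [0.7053 0.122 ] [0.0004 0.0004]
bodyR-inner [-0.0709  0.1607  0.25  ] [0.6903 0.1384] [0.0011 0.0011]
bodyR-outer [-0.092   0.1644  0.2523] [0.6608 0.1592] [0.0003 0.0003]
bodyL-outer [-0.0921  0.176   0.2521] [0.6593 0.1592] [0.0002 0.0002]
bodyL?R [-0.0584  0.1696  0.2445] [0.6811 0.1248] [0.0004 0.0004]
```

```bash
python3 - <<'E'
from h import *
p=camera_params("wrist")
def pw(b,P):
    T=np.eye(4);T[:3,:3]=R.from_quat(P[1]).as_matrix();T[:3,3]=P[0];E=np.linalg.inv(T@p["tool_from_camera"])
    return cv2.projectPoints(toworld(b).reshape(1,3),cv2.Rodrigues(E[:3,:3])[0],E[:3,3],p["mtx"],p["dist"])[0].ravel()
for n in("A","Bv"):
    d=np.load(n+".npz");P=(d["p"],d["q"]);g=cv2.imread(f"pics/{n}.png").max(2)
    a,b=pw([.06-.122*np.cos(.359),.157,.205-.122*np.sin(.359)],P),pw([.06-.122*np.cos(.359),.180,.205-.122*np.sin(.359)],P)
    print(n,"pin .157",a.round(1),".180",b.round(1))
    x0,x1=int(min(a[0],b[0]))-12,int(max(a[0],b[0]))+10;y0,y1=int(min(a[1],b[1]))-16,int(max(a[1],b[1]))+16
    print(x0,x1)
    for y in range(max(0,y0),y1):print(y,' '.join('%3d'%v for v in g[y,max(0,x0):x1:2]))
E
```

```text
A pin .157 [186.5 154.2] .180 [153.8 154.1]
141 196
138  86  87  91  94 108 136 158 160 161 161 161 161 160 160 160 160 160 160 143  70  38  67 174 214 215 213 212 211
139  86  88  89  93 105 126 154 159 159 160 161 161 162 162 162 162 162 161 147  76  38  63 171 214 215 213 212 211
140  86  89  91  93 104 122 153 159 158 159 159 160 160 161 162 161 163 163 150  81  39  58 167 214 215 213 212 212
141  86  89  92  93 101 125 155 159 159 159 159 158 160 160 160 161 161 162 152  85  38  56 165 213 216 213 212 212
142  87  90  92  93 102 132 158 161 160 160 160 160 159 160 160 160 160 160 152  89  39  53 162 213 216 213 212 212
143  87  89  94  94 104 138 161 162 162 162 162 161 161 161 161 160 160 160 153  92  39  50 157 212 216 213 212 212
144  87  90  94  95 105 141 162 163 162 163 163 163 162 163 163 162 162 161 156  97  39  48 152 211 216 213 212 212
145  88  89  94  95 107 142 162 163 164 164 164 164 164 164 164 164 163 163 158 102  41  46 144 209 216 213 212 212
146  88  89  94  96 107 142 163 163 164 164 164 164 164 164 165 164 165 164 160 106  42  44 138 208 216 213 212 212
147 
[... 5728 characters left out ...]
 101
164 166 167 165 165 163 150 143 143 143 138 118  99  95  94  93  94  94  92  92  95  93  92 105 117 116 110 104 101
165 167 167 167 167 165 152 143 143 144 141 128 111 103 102 102 103 101  88  87  99  92  89 105 118 117 110 106 103
166 165 166 167 166 166 152 143 143 143 143 139 128 122 121 123 123 120  97  93 111  96  84 103 118 117 110 107 103
167 163 164 165 165 164 152 143 143 144 144 143 140 136 139 145 147 146 124 113 123  98  73 100 117 116 109 105 103
168 160 161 162 162 162 151 143 143 144 144 144 143 141 148 163 168 168 154 134 130  99  63  97 116 114 107 105 102
169 159 159 159 160 160 151 143 143 144 144 144 143 142 148 175 185 184 168 142 131  97  59  96 116 112 105 103 103
```

The wrist stereo puts the brass point at box (-0.0545, 0.1745, 0.2465). That is a radius of 0.122 and an angle of about 0.706. The pin read at shut shows a bias of about +0.005, so the index is ≈ 0.70. Going back to the grip.

Request:
step_arm(
  commands=[50, -0.004, -0.09, -0.02, 0, 0, 0, 50, -0.01, -0.18, -0.06, 0, 0, 0, 50, -0.016, -0.27, -0.11, 0, 0, 0, 50, -0.022, -0.36, -0.16, 0, 0, 0, 50, -0.022, -0.374, -0.169, 0, 0, 0, 50, -0.022, -0.374, -0.169, 0, 0, 0, 50, -0.022, -0.374, -0.169, 0, 0, 0, 50, -0.022, -0.374, -0.169, 0, 0, 0, 50, -0.022, -0.374, -0.169, 0, 0, 0, 50, -0.022, -0.374, -0.169, 0, 0, 0],
)

```text
clock: 22.9
position: [0.4782, -0.0087, 0.1979]
ee_rot: [0.982, 0.066, 0.178, -0.012]
ft_force: [0.4, 0.0, 0.4]
grip_width: 0.586
grasp_force: 0.0
```

```bash
python3 fl.py|head -1; python3 -c "
from h import *
o=get_obs();print(((np.array([.5086,-.0036,.0969])-o['position'])/.6).round(4))"
```

```text
tcp [-0.2037 -0.0004  0.1979] grasp [-0.2104 -0.0004  0.2157] (np.float64(0.39844419212577464), np.float64(0.2705685083022876)) tilt -7.018350587267852e-05 [0.3524 0.0072 0.4187] [-0.0756  0.3293 -0.0061] 0.5864671603801468 0.0
[ 0.0507  0.0085 -0.1683]
```

Request:
step_arm(
  commands=[50, 0.013, 0.003, -0.042, 0, 0, 0, 50, 0.026, 0.005, -0.084, 0, 0, 0, 50, 0.039, 0.007, -0.126, 0, 0, 0, 50, 0.051, 0.009, -0.168, 0, 0, 0, 50, 0.051, 0.009, -0.168, 0, 0, 0, 50, 0.051, 0.009, -0.168, 0, 0, 0, 0, 0.051, 0.009, -0.168, 0, 0, 0, 0, 0.051, 0.009, -0.168, 0, 0, 0, 0, 0.051, 0.009, -0.168, 0, 0, 0, 0, 0.051, 0.009, -0.168, 0, 0, 0],
  squeeze=40,
)

```text
clock: 24.15
position: [0.509, -0.0033, 0.0978]
ee_rot: [0.982, 0.066, 0.179, -0.013]
ft_force: [-5.8, 0.8, 9.5]
grip_width: 0.196
grasp_force: 38.7
```

```bash
python3 fl.py|head -1
```

```text
tcp [-0.1724  0.0009  0.0978] grasp [-0.1791  0.0009  0.1156] (np.float64(0.0011291150412224282), np.float64(0.2552990523080841)) tilt -0.0008940230386332293 [-5.8248  0.8243  9.53  ] [0.0203 0.881  0.1139] 0.19582009609094328 38.721638917922974
```

Request:
step_arm(
  commands=[0, -0.008, -0.001, 0.02, -0.0021, 0.0158, 0, 0, -0.016, -0.002, 0.04, -0.0043, 0.0315, 0, 0, -0.022, -0.003, 0.06, -0.0064, 0.0473, 0, 0, -0.028, -0.004, 0.081, -0.0085, 0.0631, 0, 0, -0.032, -0.004, 0.102, -0.0106, 0.0789, 0, 0, -0.035, -0.005, 0.123, -0.0128, 0.0946, 0, 0, -0.038, -0.005, 0.144, -0.0149, 0.1104, 0, 0, -0.039, -0.005, 0.165, -0.017, 0.1262, 0, 0, -0.039, -0.005, 0.187, -0.0191, 0.142, 0, 0, -0.038, -0.005, 0.208, -0.0213, 0.1577, 0],
)

```text
clock: 25.4
position: [0.4863, -0.0064, 0.2226]
ee_rot: [0.995, 0.067, -0.07, 0.005]
ft_force: [2.5, 0.1, -1.8]
grip_width: 0.197
grasp_force: 39.4
```

```bash
python3 fl.py
```

```text
tcp [-0.1954  0.0008  0.2226] grasp [-0.1927  0.0008  0.2414] (np.float64(0.5019176205551075), np.float64(0.25529577042131146)) tilt 0.500153930469994 [ 2.4697  0.1243 -1.7913] [-0.1365 -0.9542  0.0795] 0.19726684255791263 39.406635761260986
0.05 [0.002 0.    0.021] [-0.0021  0.0158  0.    ]
0.1 [0.005 0.001 0.042] [-0.0043  0.0315  0.    ]
0.15 [0.009 0.001 0.063] [-0.0064  0.0473  0.    ]
0.2 [0.014 0.002 0.084] [-0.0085  0.0631  0.    ]
0.25 [0.02  0.003 0.104] [-0.0106  0.0789  0.    ]
```

Request:
step_arm(
  commands=[0, 0.002, 0, 0.021, -0.0021, 0.0158, 0, 0, 0.005, 0.001, 0.042, -0.0043, 0.0315, 0, 0, 0.009, 0.001, 0.063, -0.0064, 0.0473, 0, 0, 0.012, 0.002, 0.075, -0.0077, 0.0568, 0, 0, 0.0143, 0.002, 0.085, -0.0086, 0.064, 0, 0, 0.0143, 0.002, 0.085, -0.0086, 0.064, 0, 0, 0.0143, 0.002, 0.085, -0.0086, 0.064, 0, 0, 0.0143, 0.002, 0.085, -0.0086, 0.064, 0, 0, 0.0143, 0.002, 0.085, -0.0086, 0.064, 0, 0, 0.0143, 0.002, 0.085, -0.0086, 0.064, 0],
)

```text
clock: 26.65
position: [0.4945, -0.0052, 0.2728]
ee_rot: [0.983, 0.066, -0.171, 0.011]
ft_force: [1.2, 0.9, -1.4]
grip_width: 0.195
grasp_force: 39.6
```

```bash
python3 fl.py|head -1; python3 - <<'E'
from h import *
s=np.mean([camera("scene") for _ in range(4)],0)[:,:,::-1].round().astype('uint8')
for i in(s,cv2.imread("pics/s7.png")):
    g=i.max(2).astype(int);print('--')
    for y in range(135,148):print(y,' '.join('%3d'%v for v in g[y,373:386]))
t0=cv2.imread("pics/scene0.png");d=cv2.absdiff(s,t0).max(2)
# gate plate region vs. before retreat, jar positions etc: changed areas outside arm/flap
for n,(x,y) in dict(jarA=(298,207),jarB=(263,271),jarC=(434,241),tweez=(230,316),spool=(246,374),mug=(263,445)).items():print(n,d[y-10:y+10,x-12:x+12].mean().round(1))
E
```

```text
tcp [-0.1871  0.0009  0.2728] grasp [-0.1807  0.0009  0.2906] (np.float64(0.7008687647083446), np.float64(0.25546466232221465)) tilt 0.7025510086501124 [ 1.1622  0.8537 -1.352 ] [ 0.2182 -0.7472 -0.0164] 0.19548985860790302 39.56983029842377
--
135 124 124 127 130 142 168 185 192 196 196 192 189 189
136 121 127 138 155 172 184 186 187 194 195 191 188 192
137 124 139 177 200 180 185 181 178 186 192 188 190 194
138 126 152 202 192 203 185 172 152 164 181 188 192 195
139 132 149 189 167 181 182 161 110 115 151 186 194 194
140 116 132 136 136 150 161 140 104 114 161 188 194 190
141 106 124 149 161 156 133 103 103 136 183 193 192 189
142 121 158 181 180 167 129  96 114 163 190 194 190 189
143 151 183 184 179 163 100  90 122 182 193 191 188 193
144 182 184 182 178 158  96  97 132 186 193 190 192 194
145 173 182 195 178 136 100 111 158 190 191 188 194 196
146 174 198 237 213 148 120 136 184 192 190 191 194 195
147 172 206 246 246 231 190 184 196 190 190 194 195 194
--
135 122 123 125 129 141 165 182 190 194 194 190 187 186
136 122 125 136 153 169 182 184 184 191 190 187 187 189
137 122 136 174 196 178 183 180 182 189 189 186 188 190
138 125 150 200 190 200 184 171 172 182 186 186 191 192
139 131 148 186 165 178 174 140 126 150 181 188 191 190
140 115 129 134 134 148 152 121 104 125 179 189 190 188
141 107 122 148 158 154 134 108 112 133 183 191 190 187
142 120 154 179 178 165 126  94 112 158 187 192 187 187
143 149 181 181 176 156 102  96 131 180 192 190 186 189
144 183 186 179 168 129  88 108 158 187 189 187 188 191
145 186 196 184 163  99  89 117 175 190 188 186 189 193
146 192 229 219 182 113 101 131 183 190 187 188 192 192
147 175 214 247 237 184 149 167 189 187 187 190 194 192
jarA 51.8
jarB 9.1
jarC 5.3
tweez 49.4
spool 7.3
mug 6.1
```

```bash
python3 -c "
from workcell import *
print(hand_in())"
```

```text
the job is handed in; nothing more can be done
None
```

I pushed the gate to its stop with the flap down (about 16 N, plate 25 mm from the housing), then lifted the flap to about 0.70 rad, my reading of the index (±0.015), and handed in still holding it; to read the index I lowered and re-lifted the flap once after the gate was shut, the index was not touched, and the last camera check was hidden by the arm or its shadow at one jar and the tweezers.

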